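# Pack the dried clay pumpkins and cobs in the carrying tray

## Robot

A 7-joint arm with a two-finger parallel gripper is mounted at the origin on the work surface. World frame = base frame: x ahead of the robot, y to its left, z up, the work surface at z = 0. Lengths are in mm, angles in rad, forces in N, time in s.
With the tool pointing down it reaches from about 400 to 850 mm from the base axis. Payload 10.4 kg.
Tool frame: the origin (TCP) lies on the centre line of the jaws, within the pads' length; the fingertips stand 14 mm ahead of it and the grasp point (between the pads) lies 5 mm behind it; z points along the fingers, y is the line along which they close (so a half turn about z gives the same grasp; the last joint's range is limited). The gripper opens to 85 mm and grips with 20 to 120 N. Pads are 22 mm wide; open, the fingers measure 114 mm over their backs; the gripper's body (76 mm by 85 mm) begins 54 mm behind the grasp point. The pads swing forward as they close: fully open they stand 13 mm farther back than shut.
Start: joints at [1.175, 0.332, -0.065, 1.46, 0.022, 1.35, -0.088], TCP at [227.662, -582.082, 245.338] pointing down, gripper open.
Joint ranges: [-2.6, 2.6], [-0.5, 2.12], [-1.47, 1.34], [0.16, 2.42], [-1.27, 4.41], [0.06, 2.06], [-2.6, 2.6]. Speed limits (rad/s): [2.22, 2.22, 2.79, 2.79, 3.14, 3.14, 3.14].

## Interface

Orientations are given as a rotation vector (axis times angle).
In Python, from plant import * gives the robot as it stands.
- The arm moves only by the tool apply_moves, never from a script. Its argument "deltas" is a list of rows, each an object with "fingers": the closure, from -1 (fully open) to 1 (shut); "translation": the shift along the tool's x, y, z in mm, a list of three; "twist": the turn, a rotation vector about the tool's x, y, z in rad, a list of three. A call has 1 to 8 rows; each row shifts and turns the commanded pose from where the row before left it, along the tool's axes as they then stand; what a row does not reach is not made up. A row lasts 1/12 s, in which the tool goes at most 41.7 mm and 7.16 degrees, less where a joint would pass 70% of its speed; a pose out of reach is approached as far as the arm can. A call is refused whole if a number of a shift passes 41.7 or a number of a turn 0.125, either way. A call with a gripper value outside its range is refused whole. The fingers move at their own pace and stop on an object; "squeeze" is the grip in N (left out, the last holds). Time passes only in rows, so rows that do not move let the fingers close. It gives the time, the measured TCP pose, the force, the opening and the grip force at its end, in the units of the state.
- get_state(): the state, without advancing time (a new reading comes with each control period).
- get_image(name): name is "scene" or "top" or "wrist"; returns a dict with "color" (400x640x3 uint8, red, green, blue), "z_map" (400x640 float32, mm along the optical axis (not along the pixel's ray), 0 where there is no reading), "vertical_fov" (degrees; the focal length in pixels is half the picture's height over the tangent of half this angle, whatever the lens; pixels are square), "cx", "cy" (the principal point, pixels), "k1" (the pictures are not rectified: a ray, as slopes to the right and down, at radius r is drawn at 1 + k1 r^2 times it, then the intrinsics apply), "world_from_camera" (4x4, takes a point from camera to world coordinates); the wrist camera has in their place "tool_from_camera" (4x4, takes a point from camera to tool coordinates, whose origin is the TCP and whose axes are the flange's). Camera axes: x right, y down, z forward; pixel columns grow to the right and rows downward; lengths in mm; the calibration is good to about 2 mm. A picture is of the moment at which its call begins: read the wrist's pose just before it.
- hand_in(): hands the job in; it is judged then, once.
Trained networks look in a picture, given as the dict that the camera call returned (one of the last four; its "shot" number tells which), for a name from the list of things; names that differ only in an ending like _2 or _b are one class to them, and where a whole thing is asked for, a point or a joint stands for the part that bears it (a point fixed in the world has none). Each returns a list of dicts, best first, with "p" (0 to 1); they miss things now and then, are a little off and sometimes report something else, mostly with a low value. They report only what shows in the picture. A call takes as long as a camera call. They do not tell look-alikes from the thing itself.
- spot_in(picture, query): "rect" ([left, top, right, bottom] as shares, 0 to 1, of the picture: columns of its width, rows of its height, round what is visible of it).
- regions_of(picture, query): "mask" (400x640 bool, what is visible of it) and "rect" ([left, top, right, bottom] as shares, 0 to 1, of the picture: columns of its width, rows of its height, round what is visible of it).
- spot_point(picture, query): "position" ([column, row] as shares, 0 to 1, of the picture: columns of its width, rows of its height: a listed point, or the origin of a listed thing).
The state is a dict: "time_s": time; "joint_pos": joint angles; "qvel": joint speeds; "joint_efforts": joint torques, N m; "tcp_pos": TCP position; "ee_rot": TCP orientation; "ft_force": force on the tool from outside, world axes, zero at the start; "moment": the same for the moment, N m; "grip_width": opening from 0.0 (shut) to 1.0 (fully open); "grasp_force": force on a finger pad.
Only numpy, scipy, OpenCV 4.12 (cv2) and the standard library are available. Lean on these libraries where they do the work, as an engineer would, in place of code of your own. Each camera call takes 0.05 s, during which the arm holds its last target. There are 200 camera calls.

## Task

Pack the dried clay pieces for transport. Pull the tray's keeper knob fully out until it clicks, lift every clay piece out of the cardboard carton and seat it flat on the floor of a nest of its own shape (pumpkins upright in the round nests, cobs lying in the long ones) and, when they are all in, push the knob fully home so that the bar lies over them. Leave the other things on the table where they are.

Things in the scene. Friction and masses are not known exactly. Their poses are not given: they have to be found in the camera images.
- keeper (a joint): the keeper's slide: 0 is home (bar over the front part of the nests), 0.045 m is fully out (bar clear in front of the nests); a spring detent holds it at either end and throws it towards the nearer end, with about 6 N to overcome near the ends
- keeper_knob (a point): centre of the keeper's dark wooden knob, a cylinder 32 mm across, 20 mm long along the tray's x, 64 mm above the table at the tray's front middle; pulls out along the tray's -x and moves with the keeper. The keeper's dark steel bar (24 mm wide, 8 mm thick, 416 mm long along the tray's y) has its underside 60 mm above the table, its middle 42 mm from the knob's centre towards +x
- tray: plywood tray fixed on the table, base 124 (x) by 404 (y) mm, 8 mm thick, with five nest blocks side by side along y, 76 mm apart, in any order, and two wooden end rails 60 mm high (y = +-202 mm, x from -96 to -16 mm) that carry the keeper bar. Origin: centre of the base's underside; x points away from the knob, z up
- carton: shallow open cardboard carton that stays put, 320 (x) by 228 (y) mm outside, walls 20 mm high and 4 mm thick, floor 4 mm thick, in which the clay pieces lie. Origin: centre of its underside
- pumpkin1: white dried-clay pumpkin, round and squat, 52 mm across at its widest (19 mm above its base), body 41 mm high, with a thin stem up to 49 mm, 60 to 130 g; may be absent. Origin: centre of its flat base; z: along the stem
- pumpkin2: white dried-clay pumpkin, round and squat, 52 mm across at its widest (19 mm above its base), body 41 mm high, with a thin stem up to 49 mm, 60 to 130 g; may be absent. Origin: centre of its flat base; z: along the stem
- pumpkin3: white dried-clay pumpkin, round and squat, 52 mm across at its widest (19 mm above its base), body 41 mm high, with a thin stem up to 49 mm, 60 to 130 g; may be absent. Origin: centre of its flat base; z: along the stem
- cob1: white dried-clay corn cob, a knobbly eight-sided rod 90 mm long (along its x, tapering at both ends) and 42 mm across the flats, which can lie on any of its flats, 60 to 130 g; may be absent. Origin: its centre, on the long axis, 21 mm above what it lies on
- cob2: white dried-clay corn cob, a knobbly eight-sided rod 90 mm long (along its x, tapering at both ends) and 42 mm across the flats, which can lie on any of its flats, 60 to 130 g; may be absent. Origin: its centre, on the long axis, 21 mm above what it lies on
- round_nest1: pale wooden nest block fixed in the tray, 106 x 74 mm, 13 mm high, with a round hollow 56 mm across and 10 mm deep, floor lined with thin dark felt, fitting one pumpkin. Origin: centre of its underside, 3 mm below the floor of the hollow; axes parallel to the tray's
- round_nest2: pale wooden nest block fixed in the tray, 106 x 74 mm, 13 mm high, with a round hollow 56 mm across and 10 mm deep, floor lined with thin dark felt, fitting one pumpkin. Origin: centre of its underside, 3 mm below the floor of the hollow; axes parallel to the tray's
- round_nest3: pale wooden nest block fixed in the tray, 106 x 74 mm, 13 mm high, with a round hollow 56 mm across and 10 mm deep, floor lined with thin dark felt, fitting one pumpkin. Origin: centre of its underside, 3 mm below the floor of the hollow; axes parallel to the tray's
- long_nest1: pale wooden nest block fixed in the tray, 106 x 74 mm, 13 mm high, with a long rectangular hollow 98 mm (along x) by 43 mm (along y), 10 mm deep, floor lined with thin dark felt, fitting one cob lying along x. Origin: centre of its underside, 3 mm below the floor of the hollow; axes parallel to the tray's
- long_nest2: pale wooden nest block fixed in the tray, 106 x 74 mm, 13 mm high, with a long rectangular hollow 98 mm (along x) by 43 mm (along y), 10 mm deep, floor lined with thin dark felt, fitting one cob lying along x. Origin: centre of its underside, 3 mm below the floor of the hollow; axes parallel to the tray's
- paint_jar: bystander, to be left alone: lidded glass paint jar, 56 mm across, 75 mm tall; origin under its middle
- glue_bottle: bystander, to be left alone: white bottle, 52 mm across, 150 mm tall; origin under its middle
- water_cup: bystander, to be left alone: white cup, 72 mm across, 90 mm tall; origin under its middle
- spatula: bystander, to be left alone: 170 mm spatula lying on the table; origin under its middle
- sponge_block: bystander, to be left alone: cork sanding block, 90 x 60 x 30 mm; origin under its middle
- plate: bystander, to be left alone: white plate, 180 mm across, 20 mm high; origin under its middle
Mind the look-alikes: they are no part of the job. What is shaped like the cob1 but yellow is not meant. What is shaped like the pumpkin1 but pink is not meant.

How it is judged:
By the outcome, as a careful person would: the job done as asked, in the order asked, and still so for the second after the job is handed in, with the robot touching nothing.
Of pumpkin1, pumpkin2, pumpkin3, cob1, cob2 only 3 to 5 are there at a start; the rules pass over those that are not, and their reading is None.
At some moment in a run one of pumpkin1, pumpkin2, pumpkin3, cob1, cob2 may be knocked a few centimetres aside while the robot is not near it.
Once in a run the grip may slacken for a moment while it holds something.
It also fails if it takes over 210 s, if anything falls off the work surface, if the arm or the gripper's body presses on something with over 40 N, if the wrist force passes 120 N, or if a joint passes its speed limit or range.

## Working session

There is one attempt and no reset: what is moved stays moved. The work goes in short steps, Python scripts to look and compute and a tool call to move; the robot and the scene stay as the last step left them, time stands still between calls to the robot, and variables do not carry over. Pictures are saved under pics/ and viewed, at most 14 in all, crops included, and the job is handed in when it is done.

Besides the shell and the picture viewer there is one more tool, called after "Request:" in YAML: its name, and indented under it one key for each argument. apply_moves: Moves the arm, as the interface text tells. Its arguments: {"type":"object","properties":{"deltas":{"type":"array","items":{"type":"object","properties":{"fingers":{"type":"number"},"translation":{"type":"array","items":{"type":"number"}},"twist":{"type":"array","items":{"type":"number"}}}}},"squeeze":{"type":"number"}},"required":["deltas"]}

```bash
mkdir -p pics; ls; cat > h.py <<'E'
from plant import *
import numpy as np, cv2
from scipy.spatial.transform import Rotation as R
def T_of(s):
    T=np.eye(4);T[:3,:3]=R.from_rotvec(s['ee_rot']).as_matrix();T[:3,3]=s['tcp_pos'];return T
def shot(name):
    s=get_state();im=get_image(name)
    im['W']=np.array(im['world_from_camera']) if name!='wrist' else T_of(s)@np.array(im['tool_from_camera'])
    im['f']=200/np.tan(np.radians(im['vertical_fov'])/2)
    return im
def rays(im,uv):
    K=np.array([[im['f'],0,im['cx']],[0,im['f'],im['cy']],[0,0,1]],float)
    p=cv2.undistortPoints(np.array(uv,float).reshape(-1,1,2),K,np.array([im['k1'],0,0,0],float)).reshape(-1,2)
    return np.c_[p,np.ones(len(p))]
def cloud(im):
    u,v=np.meshgrid(np.arange(640),np.arange(400))
    d=rays(im,np.c_[u.ravel(),v.ravel()])*im['z_map'].reshape(-1,1)
    P=d@im['W'][:3,:3].T+im['W'][:3,3]
    P[im['z_map'].ravel()==0]=np.nan
    return P.reshape(400,640,3)
def save(im,n,crop=None,s=1):
    c=im['color'][:,:,::-1]
    if crop: c=c[crop[1]:crop[3],crop[0]:crop[2]]
    cv2.imwrite('pics/'+n,cv2.resize(c,None,fx=s,fy=s,interpolation=cv2.INTER_CUBIC))
def proj(im,P):
    q=(np.atleast_2d(P)-im['W'][:3,3])@im['W'][:3,:3]
    p=q[:,:2]/q[:,2:];r2=(p**2).sum(1,keepdims=True)
    return p*(1+im['k1']*r2)*im['f']+[im['cx'],im['cy']]
E
python3 - <<'E'
from h import *
for n in ['top','scene']:
    im=shot(n);save(im,n+'0.png',s=1.25)
    print(n,im['f'],im['cx'],im['cy'],im['k1'],im['W'].round(3).tolist())
    P=cloud(im)
    for q in ['keeper_knob','tray','carton','pumpkin1','cob1','round_nest1','long_nest1','paint_jar','glue_bottle','water_cup']:
        for r in regions_of(im,q)[:6]:
            if r['p']<.3: continue
            m=r['mask'];x=P[m];v=np.argwhere(m).mean(0)[::-1]
            print(q,round(r['p'],2),v.round(),np.nanmedian(x,0).round(),np.nanpercentile(x[:,2],98).round(),im['color'][m].mean(0).round())
print(get_state())
E
```

```text
pics
top 415.22605247463724 315.37164250688477 198.74138960034452 -0.09422324401111072 [[-0.021, -0.993, 0.114, 343.181], [-1.0, 0.021, -0.001, 56.013], [-0.001, -0.114, -0.994, 1666.022], [0.0, 0.0, 0.0, 1.0]]
keeper_knob 0.66 [359. 185.] [ 578. -113.   69.] 79.0 [50. 51. 52.]
tray 0.89 [358. 183.] [ 578. -111.   38.] 77.0 [79. 65. 50.]
tray 0.62 [247. 185.] [589. 324.  42.] 52.0 [113. 109. 101.]
carton 0.8 [260. 208.] [499. 273.   5.] 23.0 [122.  90.  55.]
pumpkin1 0.56 [272. 230.] [410. 226.  44.] 55.0 [112. 108. 101.]
pumpkin1 0.51 [247. 208.] [498. 323.  41.] 55.0 [102.  96.  88.]
pumpkin1 0.49 [171. 200.] [534. 631.  37.] 50.0 [114.  63.  82.]
cob1 0.72 [247. 185.] [589. 324.  40.] 51.0 [108. 102.  94.]
cob1 0.71 [209. 183.] [603. 481.  36.] 48.0 [121. 110.  26.]
round_nest1 0.78 [318. 180.] [613.  43.  20.] 30.0 [113.  93.  66.]
round_nest1 0.57 [374. 177.] [ 624. -185.   20.] 29.0 [114.  93.  65.]
round_nest1 0.56 [355. 178.] [ 618. -106.   20.] 29.0 [108.  89.  63.]
long_nest1 0.79 [336. 180.] [611. -31.  17.] 71.0 [91. 78. 63.]
paint_jar 0.53 [303. 141.] [755.  97.  74.] 83
[... 1578 characters left out ...]
([ 1.17539547,  0.33220787, -0.06469778,  1.46011572,  0.02160382,
        1.34993876, -0.08850688]), 'qvel': array([-6.44835713e-04,  2.11743063e-04,  2.73521785e-04, -4.30115174e-04,
       -5.84655348e-05, -1.74758128e-03,  2.77005621e-06]), 'joint_efforts': array([-7.99388326e-04, -6.25245166e+01,  4.89578198e-02, -3.91831934e+01,
        1.66525226e-02,  1.73197208e-03,  1.84540255e-05]), 'tcp_pos': array([ 227.65378564, -582.06443246,  245.32508821]), 'ee_rot': array([3.08715236e+00, 5.82197821e-01, 2.24479141e-05]), 'ft_force': array([-0.29265252,  0.40520492,  0.46493416]), 'moment': array([-0.03573645, -0.06374191,  0.00078948]), 'grasp_force': 0.0, 'grip_width': 0.9997898038854532}
```

View pics/top0.png

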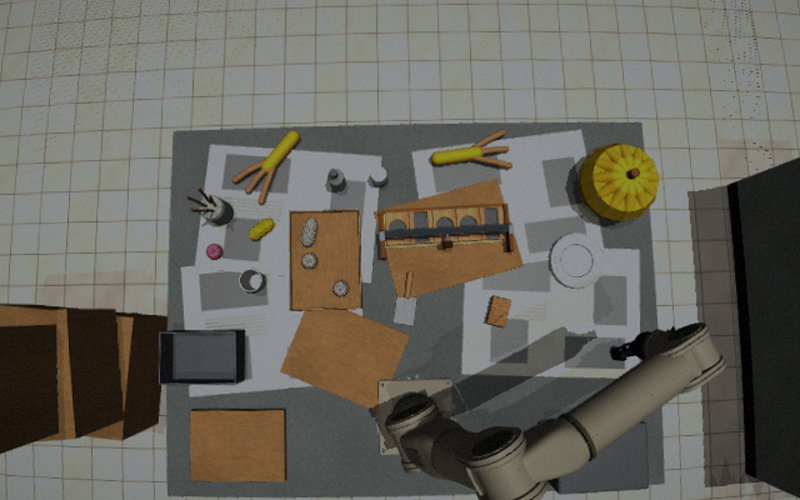

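View pics/scene0.png

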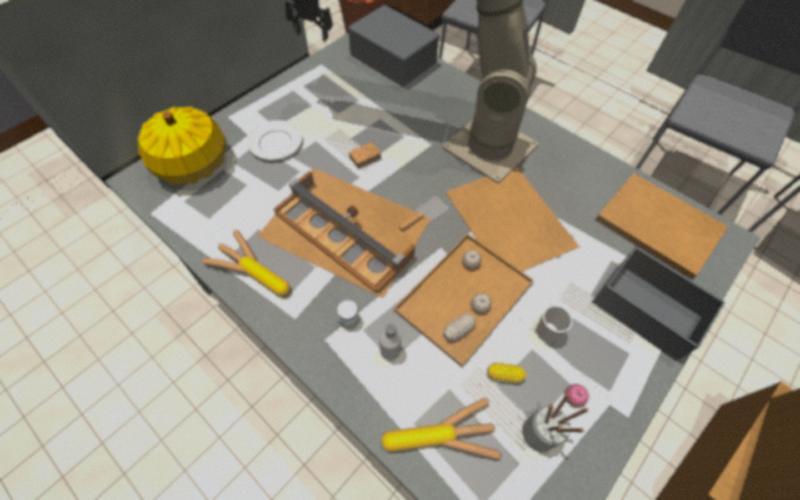

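Scene: in the carton there are two white pumpkins (top-view px 272,230 and 247,208) and one white cob (247,185), so three pieces. The look-alikes outside it are a yellow cob (209,183) and a pink pumpkin (171,200), plus big yellow decorations. The tray has its knob at (357,193) and the keeper bar across the nests. I'll move above the knob first.

Request:
apply_moves:
  deltas:
    - {"fingers": -1, "translation": [0, 0, -30], "twist": [0, 0, 0.114]}
    - {"fingers": -1, "translation": [0, 0, -30], "twist": [0, 0, 0.114]}
    - {"fingers": -1, "translation": [0, 0, -25], "twist": [0, 0, 0.114]}
    - {"fingers": -1, "translation": [23, -31.5, 0]}
    - {"fingers": -1, "translation": [23, -31.5, 0]}
    - {"fingers": -1, "translation": [23, -31.5, 0]}
    - {"fingers": -1, "translation": [23, -31.5, 0]}
    - {"fingers": -1, "translation": [23, -31.5, 0]}

```text
schema error: expected keys fingers, translation, twist
```

Request:
apply_moves:
  deltas:
    - {"fingers": -1, "translation": [23, -31.5, 0]}
    - {"fingers": -1, "translation": [23, -31.5, 0]}
    - {"fingers": -1, "translation": [23, -31.5, 0]}
    - {"fingers": -1, "translation": [23, -31.5, 0]}
    - {"fingers": -1, "translation": [23, -31.5, 0]}
    - {"fingers": -1, "translation": [23, -31.5, 0]}
    - {"fingers": -1, "translation": [0, 0, 0]}

```text
schema error: expected keys fingers, translation, twist
```

Request:
apply_moves:
  deltas:
    - {"fingers": -1, "translation": [0, 0, -30], "twist": [0, 0, 0.114]}
    - {"fingers": -1, "translation": [0, 0, -30], "twist": [0, 0, 0.114]}
    - {"fingers": -1, "translation": [0, 0, -25], "twist": [0, 0, 0.114]}
    - {"fingers": -1, "translation": [23, -31.5, 0], "twist": [0, 0, 0]}
    - {"fingers": -1, "translation": [23, -31.5, 0], "twist": [0, 0, 0]}
    - {"fingers": -1, "translation": [23, -31.5, 0], "twist": [0, 0, 0]}
    - {"fingers": -1, "translation": [23, -31.5, 0], "twist": [0, 0, 0]}
    - {"fingers": -1, "translation": [23, -31.5, 0], "twist": [0, 0, 0]}

```text
time_s: 1.77
tcp_pos: [338.5, -419.4, 330.5]
ee_rot: [3.141, 0.048, 0.0]
ft_force: [0.7, -0.8, -0.2]
grip_width: 0.999
grasp_force: 0.0
```

Request:
apply_moves:
  deltas:
    - {"fingers": -1, "translation": [23, -31.5, 0], "twist": [0, 0, 0]}
    - {"fingers": -1, "translation": [23, -31.5, 0], "twist": [0, 0, 0]}
    - {"fingers": -1, "translation": [23, -31.5, 0], "twist": [0, 0, 0]}
    - {"fingers": -1, "translation": [23, -31.5, 0], "twist": [0, 0, 0]}
    - {"fingers": -1, "translation": [23, -31.5, 0], "twist": [0, 0, 0]}
    - {"fingers": -1, "translation": [23, -31.5, 0], "twist": [0, 0, 0]}
    - {"fingers": -1, "translation": [0, 0, 0], "twist": [0, 0, 0]}

```text
time_s: 2.35
tcp_pos: [473.9, -219.9, 330.7]
ee_rot: [-3.139, -0.065, -0.003]
ft_force: [0.4, 2.3, 1.0]
grip_width: 1.0
grasp_force: 0.0
```

```bash
python3 - <<'E'
from h import *
im=shot('wrist');save(im,'w1.png',s=1.2)
print(get_state()['tcp_pos'],get_state()['ee_rot'])
print(np.array(im['tool_from_camera']).round(2).tolist(),im['f'])
P=cloud(im)
for q in ['keeper_knob','tray','round_nest1','long_nest1']:
    for r in regions_of(im,q)[:5]:
        if r['p']<.3: continue
        m=r['mask'];x=P[m];v=np.argwhere(m).mean(0)[::-1]
        print(q,round(r['p'],2),v.round(),np.nanmedian(x,0).round(),np.nanpercentile(x,[2,98],axis=0).round().tolist())
E
```

```text
[ 471.97554241 -223.69834705  330.52220674] [-3.14018780e+00 -6.02853314e-02 -1.52690206e-03]
[[-0.0, -0.96, -0.26, 65.38], [1.0, -0.0, -0.0, -0.53], [0.0, -0.26, 0.96, -128.42], [0.0, 0.0, 0.0, 1.0]] 296.98534170400217
keeper_knob 0.68 [234.  86.] [ 573. -110.   68.] [[530.0, -311.0, 66.0], [590.0, 95.0, 78.0]]
tray 0.94 [230.  80.] [ 573. -101.   61.] [[507.0, -313.0, 7.0], [663.0, 97.0, 74.0]]
round_nest1 0.87 [243.  59.] [ 617. -108.   21.] [[548.0, -143.0, 10.0], [650.0, -71.0, 23.0]]
round_nest1 0.87 [132.  61.] [609.  46.  21.] [[541.0, 8.0, 10.0], [644.0, 81.0, 23.0]]
round_nest1 0.59 [298.  62.] [ 617. -182.   21.] [[550.0, -218.0, 10.0], [653.0, -146.0, 23.0]]
long_nest1 0.71 [354.  62.] [ 620. -259.   14.] [[552.0, -294.0, 10.0], [656.0, -222.0, 23.0]]
long_nest1 0.57 [187.  61.] [612. -28.  18.] [[544.0, -68.0, 10.0], [647.0, 5.0, 23.0]]
long_nest1 0.51 [233.  86.] [ 573. -108.   68.] [[530.0, -310.0, 62.0], [589.0, 95.0, 78.0]]
```

View pics/w1.png

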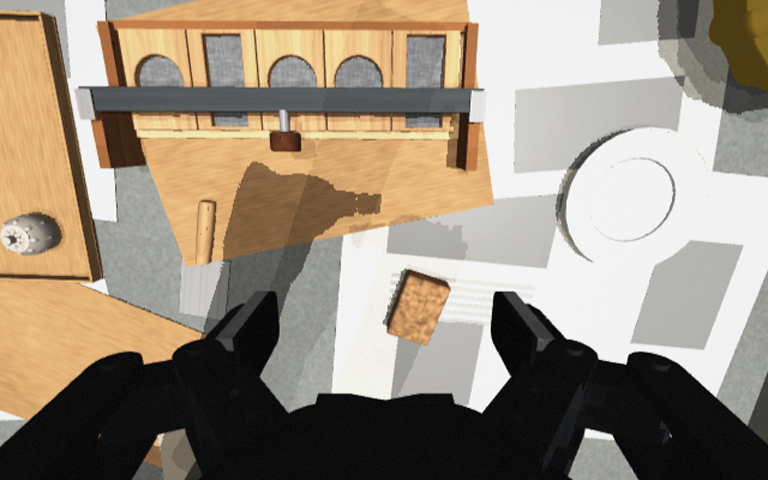

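The wrist view shows the tray squarely. The knob is at (237,117), the bar at row ~82, and the nests from left to right are round, long, round, round, long. Next I'll fit the tray pose and the knob.

```bash
cat >> h.py <<'E'
def fit_tray(P):
    z=P[...,2]
    m=(z>16)&(z<26)&(P[...,0]>520)&(P[...,0]<690)&(P[...,1]>-310)&(P[...,1]<95)
    return P[m]
E
python3 - <<'E'
from h import *
im=shot('wrist');P=cloud(im)
r=max(regions_of(im,'tray'),key=lambda r:r['p'])
X=fit_tray(np.where(r['mask'][...,None],P,np.nan)); print(len(X),np.median(X[:,2]))
# mask blocks via regions
for q in ['round_nest1','long_nest1']:
    for r in regions_of(im,q)[:5]:
        if r['p']<.4: continue
        x=P[r['mask']];x=x[(x[:,2]>17)&(x[:,2]<26)]
        if len(x)>50: print(q,r['p'],cv2.minAreaRect(x[:,:2].astype(np.float32)), np.percentile(x[:,:2],[1,99],axis=0).round().tolist(),np.median(x[:,2]))
# knob
m=(P[...,2]>50)&(P[...,0]>490)&(P[...,0]<548)&(abs(P[...,1]+105)<40)
x=P[m];print('knob',len(x),np.percentile(x,[1,50,99],axis=0).round(1).tolist())
# bar top: line fit
m=(P[...,2]>60)&(P[...,2]<75)&(P[...,0]>555)&(P[...,0]<610)&(P[...,1]>-290)&(P[...,1]<80)
x=P[m];l=cv2.fitLine(x[:,:2].astype(np.float32),cv2.DIST_HUBER,0,.01,.01).ravel();print('bar',l,np.median(x[:,2]),cv2.minAreaRect(x[:,:2].astype(np.float32)))
for q in ['keeper_knob','tray']:
    for s in spot_point(im,q)[:2]:print(q,s)
# top view block rects
im=shot('top');P=cloud(im)
for q in ['keeper_knob']:
    for s in spot_point(im,q)[:2]:print(q,s, P[int(s['position'][1]*400),int(s['position'][0]*640)])
E
```

```text
2338 17.7378907756445
round_nest1 0.93 ((598.82421875, -106.94651794433594), (106.44544982910156, 74.41761016845703), 2.142376661300659) [[546.0, -144.0], [651.0, -70.0]] 20.99248560816602
round_nest1 0.75 ((593.4552001953125, 44.46290588378906), (106.44548034667969, 76.37973022460938), 1.6485755443572998) [[541.0, 7.0], [646.0, 82.0]] 21.052130203355432
round_nest1 0.56 ((601.2295532226562, -182.82958984375), (105.99785614013672, 73.8110122680664), 2.1077840328216553) [[549.0, -220.0], [653.0, -146.0]] 20.948793771687292
long_nest1 0.78 ((597.0535278320312, -31.08826446533203), (106.65986633300781, 79.80390930175781), 1.6369051933288574) [[543.0, -69.0], [649.0, 9.0]] 20.914295132433864
long_nest1 0.77 ((604.7317504882812, -258.74505615234375), (106.73692321777344, 74.00399017333984), 1.9570610523223877) [[551.0, -296.0], [657.0, -222.0]] 20.840883165470473
knob 448 [[523.7, -125.0, 62.3], [533.8, -112.7, 76.9], [547.4, -95.3, 81.1]]
bar [ 3.5872228e-02 -9.9935639e-01  5.7432184e+02 -1.0496180e+02] 67.98221722081092 ((570.823486328125, -105.0137939453125), (31.77699089050293, 370.3205871582031), 2.012784719467163)
keeper_knob {'position': [0.3556, 0.2895], 'p': 0.9}
tray {'position': [0.3744, 0.1713], 'p': 0.88}
keeper_knob {'position': [0.5598, 0.48], 'p': 0.91} [ 547.01176005 -110.88536117   82.27240864]
```

Request:
apply_moves:
  deltas:
    - {"fingers": -1, "translation": [16, -28, 0], "twist": [0, 0, 0]}
    - {"fingers": -1, "translation": [16, -28, 0], "twist": [0, 0, 0]}
    - {"fingers": -1, "translation": [16, -28, 0], "twist": [0, 0, 0]}
    - {"fingers": -1, "translation": [16, -28, 0], "twist": [0, 0, 0]}
    - {"fingers": -1, "translation": [0, 0, 35], "twist": [0, 0, 0]}
    - {"fingers": -1, "translation": [0, 0, 35], "twist": [0, 0, 0]}
    - {"fingers": -1, "translation": [0, 0, 35], "twist": [0, 0, 0]}
    - {"fingers": -1, "translation": [0, 0, 0], "twist": [0, 0, 0]}

```text
time_s: 3.67
tcp_pos: [527.1, -113.7, 218.9]
ee_rot: [-3.139, -0.049, 0.015]
ft_force: [-0.7, -1.2, -0.3]
grip_width: 0.999
grasp_force: 0.0
```

Request:
apply_moves:
  deltas:
    - {"fingers": -1, "translation": [4, -3, 30], "twist": [0, 0, 0]}
    - {"fingers": -1, "translation": [0, 0, 30], "twist": [0, 0, 0]}
    - {"fingers": -1, "translation": [0, 0, 30], "twist": [0, 0, 0]}
    - {"fingers": -1, "translation": [0, 0, 0], "twist": [0, 0, 0]}
    - {"fingers": -1, "translation": [0, 0, 0], "twist": [0, 0, 0]}

```text
time_s: 4.08
tcp_pos: [534.3, -111.1, 136.3]
ee_rot: [-3.141, -0.048, 0.002]
ft_force: [0.9, 0.6, 1.1]
grip_width: 1.001
grasp_force: 0.0
```

Request:
apply_moves:
  deltas:
    - {"fingers": -1, "translation": [-1.5, -1, 30], "twist": [0, 0, 0]}
    - {"fingers": -1, "translation": [0, 0, 30], "twist": [0, 0, 0]}
    - {"fingers": -1, "translation": [0, 0, 12], "twist": [0, 0, 0]}
    - {"fingers": -1, "translation": [0, 0, 0], "twist": [0, 0, 0]}
    - {"fingers": -1, "translation": [0, 0, 0], "twist": [0, 0, 0]}
    - {"fingers": -1, "translation": [0, 0, 0], "twist": [0, 0, 0]}

```text
time_s: 4.58
tcp_pos: [534.4, -110.3, 65.9]
ee_rot: [3.14, 0.048, 0.005]
ft_force: [0.5, -0.1, 1.0]
grip_width: 0.997
grasp_force: 0.0
```

Request:
apply_moves:
  deltas:
    - {"fingers": 1, "translation": [0, 0, 0], "twist": [0, 0, 0]}
    - {"fingers": 1, "translation": [0, 0, 0], "twist": [0, 0, 0]}
    - {"fingers": 1, "translation": [0, 0, 0], "twist": [0, 0, 0]}
    - {"fingers": 1, "translation": [0, 0, 0], "twist": [0, 0, 0]}
    - {"fingers": 1, "translation": [0, 0, 0], "twist": [0, 0, 0]}
    - {"fingers": 1, "translation": [0, 0, 0], "twist": [0, 0, 0]}
    - {"fingers": 1, "translation": [0, 0, 0], "twist": [0, 0, 0]}
    - {"fingers": 1, "translation": [0, 0, 0], "twist": [0, 0, 0]}
  squeeze: 50

```text
time_s: 5.25
tcp_pos: [532.9, -110.0, 63.9]
ee_rot: [3.141, 0.049, 0.001]
ft_force: [-2.3, 0.5, 5.3]
grip_width: 0.359
grasp_force: 49.0
```

Request:
apply_moves:
  deltas:
    - {"fingers": 1, "translation": [-6, 0, 0], "twist": [0, 0, 0]}
    - {"fingers": 1, "translation": [-6, 0, 0], "twist": [0, 0, 0]}
    - {"fingers": 1, "translation": [-6, 0, 0], "twist": [0, 0, 0]}
    - {"fingers": 1, "translation": [-6, 0, 0], "twist": [0, 0, 0]}
    - {"fingers": 1, "translation": [-6, 0, 0], "twist": [0, 0, 0]}
    - {"fingers": 1, "translation": [-6, 0, 0], "twist": [0, 0, 0]}
    - {"fingers": 1, "translation": [-6, 0, 0], "twist": [0, 0, 0]}
    - {"fingers": 1, "translation": [-5, 0, 0], "twist": [0, 0, 0]}

```text
time_s: 5.92
tcp_pos: [487.6, -111.6, 64.2]
ee_rot: [3.141, 0.049, 0.009]
ft_force: [33.5, -2.2, -28.3]
grip_width: 0.355
grasp_force: 51.5
```

Request:
apply_moves:
  deltas:
    - {"fingers": 1, "translation": [0, 0, 0], "twist": [0, 0, 0]}
    - {"fingers": 1, "translation": [0, 0, 0], "twist": [0, 0, 0]}
    - {"fingers": 1, "translation": [0, 0, 0], "twist": [0, 0, 0]}

```text
time_s: 6.17
tcp_pos: [487.8, -111.6, 64.0]
ee_rot: [3.141, 0.049, 0.008]
ft_force: [10.9, -0.7, -4.8]
grip_width: 0.353
grasp_force: 53.9
```

Request:
apply_moves:
  deltas:
    - {"fingers": 1, "translation": [0.5, 0, 0], "twist": [0, 0, 0]}
    - {"fingers": -1, "translation": [0, 0, 0], "twist": [0, 0, 0]}
    - {"fingers": -1, "translation": [0, 0, 0], "twist": [0, 0, 0]}
    - {"fingers": -1, "translation": [0, 0, 0], "twist": [0, 0, 0]}
    - {"fingers": -1, "translation": [0, 0, 0], "twist": [0, 0, 0]}
    - {"fingers": -1, "translation": [0, 0, -30], "twist": [0, 0, 0]}
    - {"fingers": -1, "translation": [0, 0, -40], "twist": [0, 0, 0]}
    - {"fingers": -1, "translation": [0, 0, -40], "twist": [0, 0, 0]}

```text
time_s: 6.83
tcp_pos: [485.1, -111.0, 173.9]
ee_rot: [-3.14, -0.049, 0.004]
ft_force: [1.6, -0.4, -0.5]
grip_width: 0.998
grasp_force: 0.0
```

Request:
apply_moves:
  deltas:
    - {"fingers": -1, "translation": [0, 0, -40], "twist": [0, 0, 0]}
    - {"fingers": -1, "translation": [0, 0, -40], "twist": [0, 0, 0]}
    - {"fingers": -1, "translation": [0, 0, -40], "twist": [0, 0, 0]}
    - {"fingers": -1, "translation": [0, 0, -40], "twist": [0, 0, 0]}
    - {"fingers": -1, "translation": [-1.6, -38.3, 0], "twist": [0, 0, 0]}
    - {"fingers": -1, "translation": [-1.6, -38.3, 0], "twist": [0, 0, 0]}
    - {"fingers": -1, "translation": [-1.6, -38.3, 0], "twist": [0, 0, 0]}
    - {"fingers": -1, "translation": [-1.6, -38.3, 0], "twist": [0, 0, 0]}

```text
time_s: 7.5
tcp_pos: [474.4, 43.1, 333.4]
ee_rot: [3.141, 0.048, 0.0]
ft_force: [0.7, 0.6, 0.2]
grip_width: 1.002
grasp_force: 0.0
```

Request:
apply_moves:
  deltas:
    - {"fingers": -1, "translation": [-1.6, -38.3, 0], "twist": [0, 0, 0]}
    - {"fingers": -1, "translation": [-1.6, -38.3, 0], "twist": [0, 0, 0]}
    - {"fingers": -1, "translation": [-1.6, -38.3, 0], "twist": [0, 0, 0]}
    - {"fingers": -1, "translation": [-1.6, -38.3, 0], "twist": [0, 0, 0]}
    - {"fingers": -1, "translation": [-1.6, -38.3, 0], "twist": [0, 0, 0]}
    - {"fingers": -1, "translation": [0, 0, 0], "twist": [0, 0, 0]}
    - {"fingers": -1, "translation": [0, 0, 0], "twist": [0, 0, 0]}
    - {"fingers": -1, "translation": [0, 0, 0], "twist": [0, 0, 0]}

```text
time_s: 8.17
tcp_pos: [461.2, 232.2, 332.9]
ee_rot: [3.14, 0.049, -0.001]
ft_force: [0.6, -0.2, -0.4]
grip_width: 1.0
grasp_force: 0.0
```

```bash
cat > pieces.py <<'E'
from h import *
def find(im,name='',save_=None,carton=True):
    P=cloud(im);out=[]
    z=P[...,2]
    m=((z>12)&(z<70)&(P[...,0]>352)&(P[...,0]<648)&(P[...,1]>175)&(P[...,1]<372)).astype(np.uint8)
    n,l,st,c=cv2.connectedComponentsWithStats(m)
    for i in range(1,n):
        if st[i,4]<150: continue
        x=P[l==i];col=im['color'][l==i].mean(0)
        t=x[x[:,2]>22]
        if len(t)<30: continue
        r=cv2.minAreaRect(t[:,:2].astype(np.float32))
        print(name,c[i].round(),st[i,4],np.array(r[0]).round(1),np.array(r[1]).round(1),round(r[2],1),'ztop',np.percentile(x[:,2],[50,95,99.5]).round(1),col.round())
if __name__=='__main__':
    import sys
    im=shot('wrist');save(im,sys.argv[1],s=1.2);print(get_state()['tcp_pos'],get_state()['ee_rot']);find(im,'wrist')
    im2=shot('top');find(im2,'top')
    P=cloud(im2);m=(P[...,2]>62)&(P[...,2]<75)&(abs(P[...,0]-550)<60)&(abs(P[...,1]+105)<150)
    x=P[m];print('bar x',np.median(x,0))
E
python3 pieces.py w2.png
```

```text
[461.52973357 231.52682287 333.0297345 ] [ 3.14038713e+00  4.60991081e-02 -5.83619942e-04]
wrist [254.  67.] 2102 [585.4 327.1] [43.9 90.1] 78.1 ztop [41.6 46.4 48.4] [207. 199. 186.]
wrist [255. 137.] 1045 [493.7 327. ] [49.4 50.2] 57.5 ztop [41.7 47.7 53.9] [177. 169. 158.]
wrist [322. 199.] 897 [406.1 228.7] [49.4 49.6] 46.3 ztop [41.7 47.5 53.7] [174. 165. 152.]
bar x [ 533.91049918 -107.28948253   68.51486704]
```

View pics/w2.png

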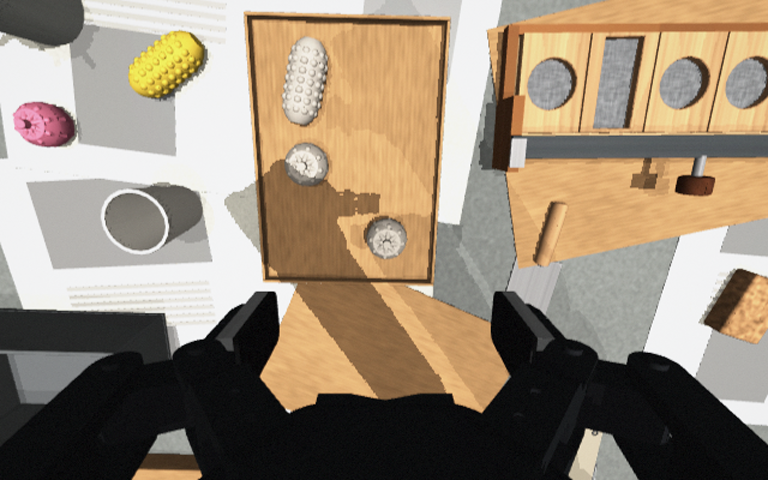

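The bar is clear in front of the nests. In the carton, the cob is at (254,67), about 12° off the tray's x; the upright pumpkins are at (255,137) and (322,199). Their tops measure 46 and 54 mm, as expected. The yellow cob and pink pumpkin are outside the carton. I'll take the cob first.

Request:
apply_moves:
  deltas:
    - {"fingers": -0.5, "translation": [0, 0, 20], "twist": [0, 0, 0.118]}
    - {"fingers": -0.5, "translation": [0, 0, 20], "twist": [0, 0, 0.119]}
    - {"fingers": -0.5, "translation": [25, -30, 0], "twist": [0, 0, 0]}
    - {"fingers": -0.5, "translation": [25, -30, 0], "twist": [0, 0, 0]}
    - {"fingers": -0.5, "translation": [25, -30, 0], "twist": [0, 0, 0]}
    - {"fingers": -0.5, "translation": [25, -29, 0], "twist": [0, 0, 0]}
    - {"fingers": -0.5, "translation": [0, 0, 30], "twist": [0, 0, 0]}
    - {"fingers": -0.5, "translation": [0, 0, 30], "twist": [0, 0, 0]}

```text
time_s: 8.93
tcp_pos: [586.0, 329.6, 233.0]
ee_rot: [-3.122, 0.326, -0.002]
ft_force: [-1.2, 0.6, -1.3]
grip_width: 0.752
grasp_force: 0.0
```

Request:
apply_moves:
  deltas:
    - {"fingers": -0.5, "translation": [0, 0, 30], "twist": [0, 0, 0]}
    - {"fingers": -0.5, "translation": [0, 0, 30], "twist": [0, 0, 0]}
    - {"fingers": -0.5, "translation": [0, 0, 30], "twist": [0, 0, 0]}
    - {"fingers": -0.5, "translation": [0, 0, 0], "twist": [0, 0, 0]}
    - {"fingers": -0.5, "translation": [0, 0, 0], "twist": [0, 0, 0]}
    - {"fingers": -0.5, "translation": [0, 0, 0], "twist": [0, 0, 0]}

```text
time_s: 9.43
tcp_pos: [584.5, 328.5, 145.4]
ee_rot: [-3.124, 0.325, -0.003]
ft_force: [0.4, -0.0, 0.9]
grip_width: 0.749
grasp_force: 0.0
```

```bash
python3 pieces.py w3.png; python3 -c "
from h import *
s=get_state();print(s['grip_width'])"
```

```text
[584.73012118 328.93968028 145.97020031] [-3.122914    0.32444206 -0.00437063]
wrist [322. 191.] 4707 [585.7 327.7] [45.1 90.2] 77.8 ztop [41.8 46.1 48. ] [163. 155. 144.]
wrist [341. 285.] 2453 [495.  328.6] [49.2 50.6] 52.4 ztop [40.8 47.7 53.6] [99. 93. 85.]
wrist [459. 359.] 804 [403.8 233.1] [39.2 31.6] 10.0 ztop [43.9 52.7 53.8] [104.  98.  89.]
bar x [ 534.30653517 -107.19993425   68.57055611]
0.7520025348443085
```

Request:
apply_moves:
  deltas:
    - {"fingers": -0.5, "translation": [1, 1, 30], "twist": [0, 0, 0]}
    - {"fingers": -0.5, "translation": [0, 0, 30], "twist": [0, 0, 0]}
    - {"fingers": -0.5, "translation": [0, 0, 30], "twist": [0, 0, 0]}
    - {"fingers": -0.5, "translation": [0, 0, 22], "twist": [0, 0, 0]}
    - {"fingers": -0.5, "translation": [0, 0, 0], "twist": [0, 0, 0]}
    - {"fingers": -0.5, "translation": [0, 0, 0], "twist": [0, 0, 0]}
    - {"fingers": -0.5, "translation": [0, 0, 0], "twist": [0, 0, 0]}

```text
time_s: 10.12
tcp_pos: [585.6, 328.5, 34.1]
ee_rot: [-3.123, 0.323, -0.004]
ft_force: [0.4, -0.1, 1.0]
grip_width: 0.749
grasp_force: 0.0
```

Request:
apply_moves:
  deltas:
    - {"fingers": -0.5, "translation": [0, 0, 4], "twist": [0, 0, 0]}
    - {"fingers": 1, "translation": [0, 0, 0], "twist": [0, 0, 0]}
    - {"fingers": 1, "translation": [0, 0, 0], "twist": [0, 0, 0]}
    - {"fingers": 1, "translation": [0, 0, 0], "twist": [0, 0, 0]}
    - {"fingers": 1, "translation": [0, 0, 0], "twist": [0, 0, 0]}
    - {"fingers": 1, "translation": [0, 0, 0], "twist": [0, 0, 0]}
    - {"fingers": 1, "translation": [0, 0, 0], "twist": [0, 0, 0]}
    - {"fingers": 1, "translation": [0, 0, 0], "twist": [0, 0, 0]}
  squeeze: 60

```text
time_s: 10.78
tcp_pos: [585.0, 327.9, 28.6]
ee_rot: [-3.124, 0.323, -0.002]
ft_force: [-0.4, -0.6, 5.9]
grip_width: 0.477
grasp_force: 62.3
```

Request:
apply_moves:
  deltas:
    - {"fingers": 1, "translation": [0, 0, -20], "twist": [0, 0, 0]}
    - {"fingers": 1, "translation": [0, 0, -30], "twist": [0, 0, 0]}
    - {"fingers": 1, "translation": [0, 0, -30], "twist": [0, 0, 0]}
    - {"fingers": 1, "translation": [0, 0, -30], "twist": [0, 0, 0]}
    - {"fingers": 1, "translation": [0, 0, 0], "twist": [0, 0, 0]}
    - {"fingers": 1, "translation": [0, 0, 0], "twist": [0, 0, 0]}

```text
time_s: 11.28
tcp_pos: [585.1, 328.1, 139.5]
ee_rot: [-3.123, 0.323, -0.005]
ft_force: [-0.3, -0.4, -1.6]
grip_width: 0.477
grasp_force: 61.5
```

```bash
python3 - <<'E'
from h import *
im=shot('wrist');save(im,'w4.png',s=1.2)
s=get_state();print(s['tcp_pos'],s['ee_rot'],s['grip_width'],s['grasp_force'],s['ft_force'])
P=cloud(im);T=T_of(s)
Q=(P-T[:3,3])@T[:3,:3]
m=(Q[...,2]>-40)&(Q[...,2]<40)&(abs(Q[...,0])<60)&(abs(Q[...,1])<45)&(im['color'].mean(2)>90)
n,l,st,c=cv2.connectedComponentsWithStats(m.astype(np.uint8));i=1+st[1:,4].argmax()
x=Q[l==i];print(st[i],np.percentile(x,[1,50,99],axis=0).round(1).tolist(),cv2.minAreaRect(x[:,:2].astype(np.float32)))
E
```

```text
[584.3852718  327.42696621 137.55576715] [-3.12482243e+00  3.23486915e-01 -1.16297130e-03] 0.4801519475935746 61.48047977476381 [-0.84733924 -0.50519432 -1.50437023]
[ 273  160   97   90 6400] [[12.4, -20.9, -20.1], [31.0, -0.0, -13.3], [46.5, 19.6, 0.4]] ((28.687469482421875, -0.7182331085205078), (36.21786880493164, 44.741920471191406), 0.21233047544956207)
```

View pics/w4.png

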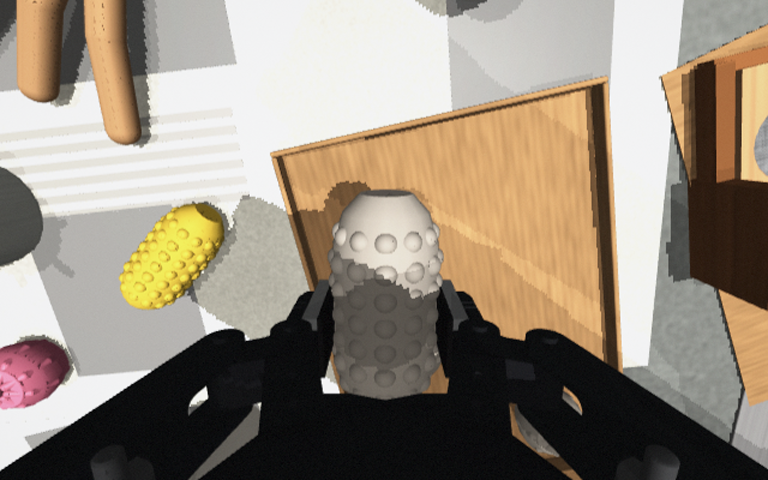

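The cob is gripped squarely. Now I'll carry it to the inner long nest.

Request:
apply_moves:
  deltas:
    - {"fingers": 1, "translation": [0, 0, -10], "twist": [0, 0, -0.121]}
    - {"fingers": 1, "translation": [0, 0, -10], "twist": [0, 0, -0.121]}
    - {"fingers": 1, "translation": [-0.2, 35.9, 0], "twist": [0, 0, 0]}
    - {"fingers": 1, "translation": [-0.2, 35.9, 0], "twist": [0, 0, 0]}
    - {"fingers": 1, "translation": [-0.2, 35.9, 0], "twist": [0, 0, 0]}
    - {"fingers": 1, "translation": [-0.2, 35.9, 0], "twist": [0, 0, 0]}
    - {"fingers": 1, "translation": [-0.2, 35.9, 0], "twist": [0, 0, 0]}
    - {"fingers": 1, "translation": [-0.2, 35.9, 0], "twist": [0, 0, 0]}

```text
time_s: 12.0
tcp_pos: [589.7, 110.1, 155.6]
ee_rot: [3.141, 0.056, -0.004]
ft_force: [0.5, -0.2, -1.9]
grip_width: 0.476
grasp_force: 66.9
```

Request:
apply_moves:
  deltas:
    - {"fingers": 1, "translation": [-0.2, 35.9, 0], "twist": [0, 0, 0]}
    - {"fingers": 1, "translation": [-0.2, 35.9, 0], "twist": [0, 0, 0]}
    - {"fingers": 1, "translation": [-0.2, 35.9, 0], "twist": [0, 0, 0]}
    - {"fingers": 1, "translation": [-0.2, 35.9, 0], "twist": [0, 0, 0]}
    - {"fingers": 1, "translation": [0, 0, 0], "twist": [0, 0, 0]}
    - {"fingers": 1, "translation": [0, 0, 0], "twist": [0, 0, 0]}
    - {"fingers": 1, "translation": [0, 0, 0], "twist": [0, 0, 0]}

```text
time_s: 12.58
tcp_pos: [594.5, -30.9, 156.1]
ee_rot: [-3.14, -0.056, 0.003]
ft_force: [0.0, 1.1, -1.3]
grip_width: 0.477
grasp_force: 67.0
```

```bash
cat > held.py <<'E'
from h import *
import sys
im=shot('wrist');save(im,sys.argv[1],s=1.2)
s=get_state();print(s['tcp_pos'],s['ee_rot'],s['grip_width'],s['grasp_force'])
P=cloud(im)
for q in ['round_nest1','long_nest1']:
    for r in regions_of(im,q)[:5]:
        if r['p']<.4: continue
        x=P[r['mask']];x=x[(x[:,2]>17)&(x[:,2]<26)]
        if len(x)>50: print(q,round(r['p'],2),[np.round(a,1) for a in cv2.minAreaRect(x[:,:2].astype(np.float32))],np.median(x[:,2]).round(1))
E
python3 held.py w5.png
```

```text
[594.61990309 -30.00900753 156.39210185] [-3.14024033e+00 -5.84454036e-02  2.33455444e-03] 0.4771959073262825 67.0130475552287
round_nest1 0.88 [array([ 598.9, -106.6]), array([106.2,  78.8]), np.float64(2.5)] 20.8
round_nest1 0.67 [array([ 601.2, -183.3]), array([105.8,  78.5]), np.float64(2.2)] 20.8
round_nest1 0.64 [array([593.4,  43.6]), array([105.4,  77.3]), np.float64(1.9)] 20.9
long_nest1 0.81 [array([ 604. , -258.5]), array([105.6,  77.6]), np.float64(2.0)] 20.7
long_nest1 0.57 [array([623.9, -30. ]), array([49.6, 74.2]), np.float64(2.0)] 20.8
```

Request:
apply_moves:
  deltas:
    - {"fingers": 1, "translation": [0.5, 0.8, 30], "twist": [0, 0, 0]}
    - {"fingers": 1, "translation": [0, 0, 30], "twist": [0, 0, 0]}
    - {"fingers": 1, "translation": [0, 0, 30], "twist": [0, 0, 0]}
    - {"fingers": 1, "translation": [0, 0, 8], "twist": [0, 0, 0]}
    - {"fingers": 1, "translation": [0, 0, 0], "twist": [0, 0, 0]}
    - {"fingers": 1, "translation": [0, 0, 0], "twist": [0, 0, 0]}
    - {"fingers": 1, "translation": [0, 0, 0], "twist": [0, 0, 0]}

```text
time_s: 13.32
tcp_pos: [597.0, -31.6, 61.4]
ee_rot: [3.141, 0.057, 0.004]
ft_force: [1.4, 0.1, 0.2]
grip_width: 0.474
grasp_force: 67.0
```

Request:
apply_moves:
  deltas:
    - {"fingers": 1, "translation": [-1, 0, 8], "twist": [0, 0, 0]}
    - {"fingers": 1, "translation": [0, 0, 6], "twist": [0, 0, 0]}
    - {"fingers": 1, "translation": [0, 0, 5], "twist": [0, 0, 0]}
    - {"fingers": 1, "translation": [0, 0, 4], "twist": [0, 0, 0]}
    - {"fingers": 1, "translation": [0, 0, 0], "twist": [0, 0, 0]}
    - {"fingers": 1, "translation": [0, 0, 0], "twist": [0, 0, 0]}

```text
time_s: 13.82
tcp_pos: [594.6, -32.1, 36.1]
ee_rot: [3.141, 0.056, -0.0]
ft_force: [-0.6, -0.6, -0.5]
grip_width: 0.472
grasp_force: 67.2
```

Request:
apply_moves:
  deltas:
    - {"fingers": 1, "translation": [0.5, 0, 1], "twist": [0, 0, 0]}
    - {"fingers": 1, "translation": [0, 0, 0], "twist": [0, 0, 0]}
    - {"fingers": -0.4, "translation": [0, 0, 0], "twist": [0, 0, 0]}
    - {"fingers": -0.4, "translation": [0, 0, 0], "twist": [0, 0, 0]}
    - {"fingers": -0.4, "translation": [0, 0, 0], "twist": [0, 0, 0]}
    - {"fingers": -0.4, "translation": [0, 0, 0], "twist": [0, 0, 0]}
    - {"fingers": -0.4, "translation": [0, 0, -15], "twist": [0, 0, 0]}
    - {"fingers": -0.4, "translation": [0, 0, -40], "twist": [0, 0, 0]}

```text
time_s: 14.48
tcp_pos: [591.8, -32.3, 85.8]
ee_rot: [-3.14, -0.056, 0.014]
ft_force: [0.7, 0.2, -0.4]
grip_width: 0.701
grasp_force: 0.0
```

Request:
apply_moves:
  deltas:
    - {"fingers": -0.5, "translation": [0, 0, -40], "twist": [0, 0, 0]}
    - {"fingers": -0.5, "translation": [0, 0, -40], "twist": [0, 0, 0]}
    - {"fingers": -0.5, "translation": [-20, -30, -20], "twist": [0, 0, 0]}
    - {"fingers": -0.5, "translation": [-20, -30, 0], "twist": [0, 0, 0]}
    - {"fingers": -0.5, "translation": [-20, -30, 0], "twist": [0, 0, 0]}
    - {"fingers": -0.5, "translation": [-20, -30, 0], "twist": [0, 0, 0]}
    - {"fingers": -0.5, "translation": [-10, -40, 0], "twist": [0, 0, 0]}
    - {"fingers": -0.5, "translation": [0, 0, 0], "twist": [0, 0, 0]}

```text
time_s: 15.15
tcp_pos: [496.6, 132.5, 191.2]
ee_rot: [-3.139, -0.071, -0.002]
ft_force: [-0.4, 0.5, 1.2]
grip_width: 0.751
grasp_force: 0.0
```

```bash
cat >> pieces.py <<'E'
    # tray pieces
    for nm in ['wrist','top','scene']:
        if nm!='wrist': im=im2 if nm=='top' else shot(nm)
        else: im=shot('wrist')
        P=cloud(im);c,s_=np.cos(.0355),np.sin(.0355)
        X=(P[...,0]-599)*c+(P[...,1]+107)*s_;Y=-(P[...,0]-599)*s_+(P[...,1]+107)*c
        for k in range(-2,3):
            m=(abs(X)<50)&(abs(Y-76*k)<34)&(P[...,2]>26)&(P[...,2]<75)
            if m.sum()>60: print(nm,'nest',k,m.sum(),'x %.1f..%.1f y %.1f..%.1f'%(*np.percentile(X[m],[1,99]),*np.percentile(Y[m]-76*k,[1,99])),'z',np.percentile(P[...,2][m],[50,95,99.5]).round(1))
E
python3 pieces.py w6.png
```

```text
[498.11041525 128.91340395 190.96958412] [-3.14005666e+00 -6.73541429e-02 -1.93490286e-03]
wrist [127. 176.] 2439 [495.1 325.8] [49.6 48.6] 2.9 ztop [40.8 47.8 53.8] [181. 173. 161.]
wrist [218. 250.] 427 [418.2 241.2] [15.3 44.2] 45.1 ztop [35.3 43.1 43.9] [104.  98.  91.]
bar x [ 534.23782328 -107.44898323   68.69248057]
wrist nest 1 5169 x -43.4..42.6 y -17.7..21.4 z [47.8 53.1 54.9]
top nest 1 242 x -42.3..47.6 y -32.9..27.5 z [47.7 57.3 60.6]
scene nest 1 270 x -39.9..47.0 y -18.3..21.5 z [46.6 53.8 56.1]
```

View pics/w6.png

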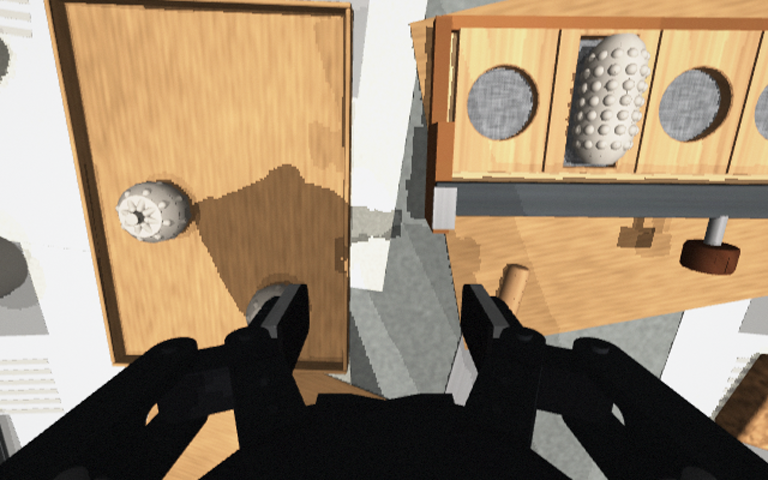

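The cob lies in its nest (top at 53 mm, as it should). Pumpkin A is next, at (127,176) in this view.

Request:
apply_moves:
  deltas:
    - {"fingers": -0.6, "translation": [1, -39.6, 0], "twist": [0, 0, 0.007]}
    - {"fingers": -0.6, "translation": [1, -39.6, 0], "twist": [0, 0, 0]}
    - {"fingers": -0.6, "translation": [1, -39.6, 0], "twist": [0, 0, 0]}
    - {"fingers": -0.6, "translation": [1, -39.6, 0], "twist": [0, 0, 0]}
    - {"fingers": -0.6, "translation": [1, -39.6, 0], "twist": [0, 0, 0]}
    - {"fingers": -0.6, "translation": [0, 0, 30], "twist": [0, 0, 0]}
    - {"fingers": -0.6, "translation": [0, 0, 0], "twist": [0, 0, 0]}
    - {"fingers": -0.6, "translation": [0, 0, 0], "twist": [0, 0, 0]}

```text
time_s: 16.02
tcp_pos: [498.7, 320.9, 158.8]
ee_rot: [3.139, 0.043, -0.005]
ft_force: [0.6, 0.2, 1.2]
grip_width: 0.8
grasp_force: 0.0
```

```bash
cat > pum.py <<'E'
from h import *
s=get_state();im=shot('wrist');print(s['tcp_pos'],s['ee_rot'],s['grip_width'])
P=cloud(im);T=T_of(s)
m=(P[...,2]>26)&(P[...,2]<60)&(P[...,0]>352)&(P[...,0]<648)&(P[...,1]>175)&(P[...,1]<372)
Q=(P-T[:3,3])@T[:3,:3]
n,l,st,c=cv2.connectedComponentsWithStats(m.astype(np.uint8))
for i in range(1,n):
    if st[i,4]<200: continue
    x=P[l==i];t=x[x[:,2]>48.5]
    print(c[i].round(),st[i,4],'stem',np.median(t,0).round(1),len(t),'circ',[np.round(a,1) for a in cv2.minEnclosingCircle(x[:,:2].astype(np.float32))],'tool xy of stem',((np.median(t,0)-T[:3,3])@T[:3,:3]).round(1))
E
python3 pum.py
```

```text
[498.746666   320.88671279 158.78117921] [ 3.1391994   0.04277152 -0.00472143] 0.799735472647441
[313. 195.] 2438 stem [494.6 328.2  52.8] 113 circ [array([494.2, 328.3]), np.float64(25.8)] tool xy of stem [ -3.6  -7.6 106. ]
[392. 293.] 206 stem [nan nan nan] 0 circ [array([399.2, 246.2]), np.float64(16.5)] tool xy of stem [nan nan nan]
  return _methods._mean(a, axis=axis, dtype=dtype,
  ret = um.true_divide(
```

Request:
apply_moves:
  deltas:
    - {"fingers": -0.6, "translation": [-2, -4, 25], "twist": [0, 0, 0]}
    - {"fingers": -0.6, "translation": [-2, -3.5, 30], "twist": [0, 0, 0]}
    - {"fingers": -0.6, "translation": [0, 0, 30], "twist": [0, 0, 0]}
    - {"fingers": -0.6, "translation": [0, 0, 0], "twist": [0, 0, 0]}
    - {"fingers": -0.6, "translation": [0, 0, 0], "twist": [0, 0, 0]}
    - {"fingers": -0.6, "translation": [0, 0, 0], "twist": [0, 0, 0]}

```text
time_s: 16.57
tcp_pos: [496.0, 329.8, 77.8]
ee_rot: [-3.14, -0.042, -0.004]
ft_force: [-0.3, 0.4, 0.4]
grip_width: 0.799
grasp_force: 0.0
```

Request:
apply_moves:
  deltas:
    - {"fingers": -0.6, "translation": [-1, 1, 20], "twist": [0, 0, 0]}
    - {"fingers": -0.6, "translation": [0, 0, 20], "twist": [0, 0, 0]}
    - {"fingers": -0.6, "translation": [0, 0, 5], "twist": [0, 0, 0]}
    - {"fingers": -0.6, "translation": [0, 0, 0], "twist": [0, 0, 0]}
    - {"fingers": -0.6, "translation": [0, 0, 0], "twist": [0, 0, 0]}
    - {"fingers": -0.6, "translation": [0, 0, 0], "twist": [0, 0, 0]}

```text
time_s: 17.07
tcp_pos: [494.4, 329.6, 32.3]
ee_rot: [-3.14, -0.045, -0.004]
ft_force: [0.1, 0.2, 0.9]
grip_width: 0.801
grasp_force: 0.0
```

Request:
apply_moves:
  deltas:
    - {"fingers": -0.6, "translation": [0, 1, 4], "twist": [0, 0, 0]}
    - {"fingers": 1, "translation": [0, 0, 0], "twist": [0, 0, 0]}
    - {"fingers": 1, "translation": [0, 0, 0], "twist": [0, 0, 0]}
    - {"fingers": 1, "translation": [0, 0, 0], "twist": [0, 0, 0]}
    - {"fingers": 1, "translation": [0, 0, 0], "twist": [0, 0, 0]}
    - {"fingers": 1, "translation": [0, 0, 0], "twist": [0, 0, 0]}
    - {"fingers": 1, "translation": [0, 0, 0], "twist": [0, 0, 0]}
    - {"fingers": 1, "translation": [0, 0, 0], "twist": [0, 0, 0]}
  squeeze: 60

```text
time_s: 17.73
tcp_pos: [493.7, 327.8, 27.2]
ee_rot: [3.141, 0.045, 0.001]
ft_force: [-2.3, -2.6, 7.9]
grip_width: 0.572
grasp_force: 61.6
```

Request:
apply_moves:
  deltas:
    - {"fingers": 1, "translation": [0, 0, -10], "twist": [0, 0, 0]}
    - {"fingers": 1, "translation": [0, 0, -20], "twist": [0, 0, 0]}
    - {"fingers": 1, "translation": [0, 0, -30], "twist": [0, 0, 0]}
    - {"fingers": 1, "translation": [0, 0, -30], "twist": [0, 0, 0]}
    - {"fingers": 1, "translation": [0, 0, -30], "twist": [0, 0, 0]}
    - {"fingers": 1, "translation": [0, 0, 0], "twist": [0, 0, 0]}
    - {"fingers": 1, "translation": [0, 0, 0], "twist": [0, 0, 0]}

```text
time_s: 18.32
tcp_pos: [494.1, 328.7, 148.5]
ee_rot: [-3.14, -0.045, -0.005]
ft_force: [0.5, -0.4, -2.7]
grip_width: 0.567
grasp_force: 62.6
```

```bash
cat > heldp.py <<'E'
from h import *
import sys
im=shot('wrist');save(im,sys.argv[1],s=1.2)
s=get_state();print(s['tcp_pos'],s['ee_rot'],s['grip_width'],s['grasp_force'])
P=cloud(im);T=T_of(s);Q=(P-T[:3,3])@T[:3,:3]
m=(Q[...,2]>-45)&(Q[...,2]<40)&(abs(Q[...,0])<40)&(abs(Q[...,1])<30)&(im['color'].mean(2)>70)
n,l,st,c=cv2.connectedComponentsWithStats(m.astype(np.uint8));i=1+st[1:,4].argmax()
x=Q[l==i];t=x[x[:,2]<x[:,2].min()+5]
print(c[i].round(),st[i,4],np.percentile(x,[1,50,99],axis=0).round(1).tolist(),'stem',np.median(t,0).round(1),len(t))
E
python3 heldp.py w7.png
```

```text
[493.43503173 327.93088401 146.70490757] [-3.14119451e+00 -4.51947341e-02 -1.31599262e-03] 0.5690908405299873 62.63367451177146
[320. 256.] 8775 [[-16.7, -23.3, -27.7], [9.9, -1.4, -16.7], [26.4, 20.5, 1.6]] stem [  1.6  -1.1 -27.3] 420
```

View pics/w7.png

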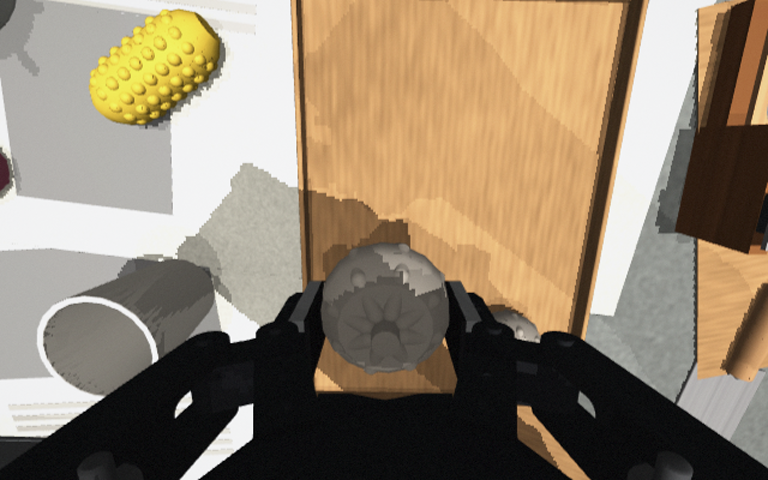

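Pumpkin A is held upright. I'll carry it to the round nest second from the right end (world 601.5, -183).

Request:
apply_moves:
  deltas:
    - {"fingers": 1, "translation": [6.6, 36.8, 0], "twist": [0, 0, -0.007]}
    - {"fingers": 1, "translation": [6.6, 36.8, 0], "twist": [0, 0, 0]}
    - {"fingers": 1, "translation": [6.6, 36.8, 0], "twist": [0, 0, 0]}
    - {"fingers": 1, "translation": [6.6, 36.8, 0], "twist": [0, 0, 0]}
    - {"fingers": 1, "translation": [6.6, 36.8, 0], "twist": [0, 0, 0]}
    - {"fingers": 1, "translation": [6.6, 36.8, 0], "twist": [0, 0, 0]}
    - {"fingers": 1, "translation": [6.6, 36.8, 0], "twist": [0, 0, 0]}

```text
time_s: 18.95
tcp_pos: [547.6, 70.0, 144.9]
ee_rot: [3.141, 0.056, -0.004]
ft_force: [1.9, -0.1, -1.2]
grip_width: 0.57
grasp_force: 62.7
```

Request:
apply_moves:
  deltas:
    - {"fingers": 1, "translation": [6.6, 36.8, 0], "twist": [0, 0, 0]}
    - {"fingers": 1, "translation": [6.6, 36.8, 0], "twist": [0, 0, 0]}
    - {"fingers": 1, "translation": [6.6, 36.8, 0], "twist": [0, 0, 0]}
    - {"fingers": 1, "translation": [6.6, 36.8, 0], "twist": [0, 0, 0]}
    - {"fingers": 1, "translation": [6.6, 36.8, 0], "twist": [0, 0, 0]}
    - {"fingers": 1, "translation": [6.6, 36.8, 0], "twist": [0, 0, 0]}
    - {"fingers": 1, "translation": [6.6, 36.8, 0], "twist": [0, 0, 0]}
    - {"fingers": 1, "translation": [0, 0, 0], "twist": [0, 0, 0]}

```text
time_s: 19.62
tcp_pos: [602.4, -193.5, 143.9]
ee_rot: [3.138, 0.04, -0.005]
ft_force: [-1.0, -1.8, -1.5]
grip_width: 0.573
grasp_force: 62.7
```

Request:
apply_moves:
  deltas:
    - {"fingers": 1, "translation": [0, 0, 0], "twist": [0, 0, 0]}
    - {"fingers": 1, "translation": [0, 0, 0], "twist": [0, 0, 0]}
    - {"fingers": 1, "translation": [0, 0, 0], "twist": [0, 0, 0]}

```text
time_s: 19.87
tcp_pos: [603.6, -181.8, 145.5]
ee_rot: [-3.14, -0.06, 0.002]
ft_force: [-0.3, 0.5, -1.4]
grip_width: 0.566
grasp_force: 62.7
```

```bash
python3 heldp.py w8.png;python3 held.py w8.png
```

```text
[ 603.71627445 -181.80736313  145.8370292 ] [-3.14025844e+00 -5.98706036e-02  1.24506002e-03] 0.5670005728246051 62.69518682113812
[320. 255.] 8591 [[-17.0, -22.5, -25.7], [9.4, -0.8, -14.6], [25.5, 21.2, 3.8]] stem [  0.8  -0.8 -25.2] 419
[ 603.83483786 -181.98861041  146.08945667] [-3.14057001e+00 -5.97587553e-02  6.68292168e-04] 0.5686069614271496 62.69527297392415
round_nest1 0.9 [array([ 616.1, -182.4]), array([77. , 74.3]), np.float64(2.1)] 20.9
round_nest1 0.82 [array([ 598.5, -107.1]), array([106.5,  79.1]), np.float64(2.2)] 20.9
long_nest1 0.75 [array([595.7, -31. ]), array([106.3,  75.5]), np.float64(2.0)] 20.9
long_nest1 0.75 [array([ 604.3, -258.8]), array([106.1,  74.3]), np.float64(2.1)] 20.8
long_nest1 0.4 [array([ 463.4, -478.8]), array([162.3,  65.8]), np.float64(17.7)] 19.1
```

Request:
apply_moves:
  deltas:
    - {"fingers": 1, "translation": [-3.2, 1.7, 20], "twist": [0, 0, 0]}
    - {"fingers": 1, "translation": [0, 0, 30], "twist": [0, 0, 0]}
    - {"fingers": 1, "translation": [0, 0, 30], "twist": [0, 0, 0]}
    - {"fingers": 1, "translation": [0, 0, 0], "twist": [0, 0, 0]}
    - {"fingers": 1, "translation": [0, 0, 0], "twist": [0, 0, 0]}
    - {"fingers": 1, "translation": [0, 0, 0], "twist": [0, 0, 0]}

```text
time_s: 20.57
tcp_pos: [601.8, -185.3, 68.2]
ee_rot: [3.141, 0.057, 0.003]
ft_force: [0.6, -0.0, -0.3]
grip_width: 0.57
grasp_force: 62.7
```

Request:
apply_moves:
  deltas:
    - {"fingers": 1, "translation": [-0.7, -0.8, 12], "twist": [0, 0, 0]}
    - {"fingers": 1, "translation": [0, 0, 8], "twist": [0, 0, 0]}
    - {"fingers": 1, "translation": [0, 0, 6], "twist": [0, 0, 0]}
    - {"fingers": 1, "translation": [0, 0, 4], "twist": [0, 0, 0]}
    - {"fingers": 1, "translation": [0, 0, 0], "twist": [0, 0, 0]}
    - {"fingers": 1, "translation": [0, 0, 0], "twist": [0, 0, 0]}
    - {"fingers": 1, "translation": [0, 0, 0], "twist": [0, 0, 0]}

```text
time_s: 21.15
tcp_pos: [600.3, -184.7, 36.6]
ee_rot: [3.141, 0.056, 0.001]
ft_force: [0.3, -0.6, -1.4]
grip_width: 0.564
grasp_force: 62.7
```

Request:
apply_moves:
  deltas:
    - {"fingers": 1, "translation": [0.3, -0.5, 1.5], "twist": [0, 0, 0]}
    - {"fingers": 1, "translation": [0, 0, 0], "twist": [0, 0, 0]}
    - {"fingers": -0.5, "translation": [0, 0, 0], "twist": [0, 0, 0]}
    - {"fingers": -0.5, "translation": [0, 0, 0], "twist": [0, 0, 0]}
    - {"fingers": -0.5, "translation": [0, 0, 0], "twist": [0, 0, 0]}
    - {"fingers": -0.5, "translation": [0, 0, 0], "twist": [0, 0, 0]}
    - {"fingers": -0.5, "translation": [0, 0, -15], "twist": [0, 0, 0]}
    - {"fingers": -0.5, "translation": [0, 0, -30], "twist": [0, 0, 0]}

```text
time_s: 21.82
tcp_pos: [598.0, -183.7, 76.9]
ee_rot: [-3.139, -0.056, 0.009]
ft_force: [0.0, -0.2, 0.4]
grip_width: 0.749
grasp_force: 0.0
```

Request:
apply_moves:
  deltas:
    - {"fingers": -0.6, "translation": [0, 0, -40], "twist": [0, 0, 0]}
    - {"fingers": -0.6, "translation": [0, 0, -40], "twist": [0, 0, 0]}
    - {"fingers": -0.6, "translation": [-18, -34, -10], "twist": [0, 0, 0]}
    - {"fingers": -0.6, "translation": [-18, -34, -10], "twist": [0, 0, 0]}
    - {"fingers": -0.6, "translation": [-18, -34, -10], "twist": [0, 0, 0]}
    - {"fingers": -0.6, "translation": [-18, -34, -10], "twist": [0, 0, 0]}
    - {"fingers": -0.6, "translation": [-18, -34, -10], "twist": [0, 0, 0]}
    - {"fingers": -0.6, "translation": [0, 0, 0], "twist": [0, 0, 0]}

```text
time_s: 22.48
tcp_pos: [502.5, -10.1, 212.4]
ee_rot: [-3.141, -0.07, -0.004]
ft_force: [1.6, 1.3, 0.6]
grip_width: 0.802
grasp_force: 0.0
```

```bash
python3 pieces.py w9.png
```

```text
[503.70927908 -13.79212437 211.59245097] [3.13978196 0.06534839 0.00455759]
wrist [111. 253.] 1912 [406.  225.7] [50.1 46.1] 12.7 ztop [39.4 47.8 53.8] [173. 165. 153.]
bar x [ 538.01595605 -186.3558322    68.73730306]
wrist nest -1 2624 x -25.5..21.9 y -19.5..25.0 z [48.1 55.4 60.6]
wrist nest 1 3999 x -43.3..42.6 y -21.0..21.0 z [48.9 53.3 55.1]
top nest -1 173 x -43.9..45.5 y -31.4..31.8 z [45.8 58.5 63.7]
scene nest -1 150 x -18.9..27.0 y -19.0..24.0 z [46.5 53.9 60. ]
scene nest 1 269 x -39.2..46.5 y -18.8..20.6 z [46.9 54.7 58.3]
```

View pics/w9.png

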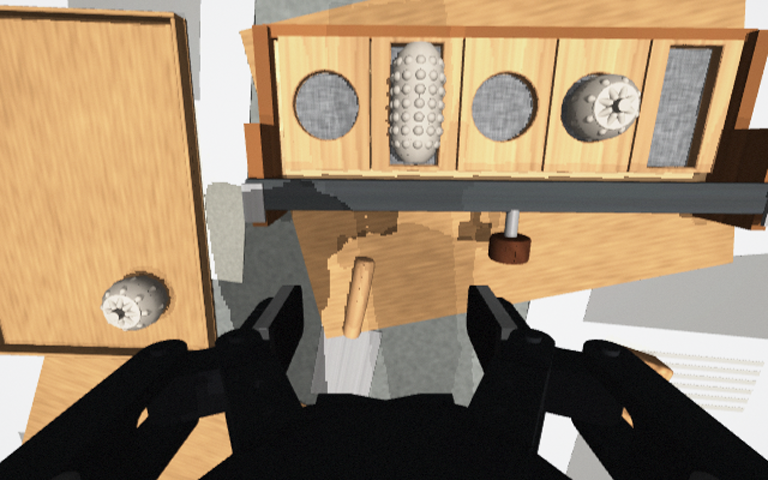

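Pumpkin A is seated at nest (500,88), with its stem at 60 mm as expected. Pumpkin B is still at (111,253) in the carton. I'll fetch it now.

Request:
apply_moves:
  deltas:
    - {"fingers": -0.6, "translation": [-11, -30.8, 0], "twist": [0, 0, 0.006]}
    - {"fingers": -0.6, "translation": [-11, -30.8, 0], "twist": [0, 0, 0]}
    - {"fingers": -0.6, "translation": [-11, -30.8, 0], "twist": [0, 0, 0]}
    - {"fingers": -0.6, "translation": [-11, -30.8, 0], "twist": [0, 0, 0]}
    - {"fingers": -0.6, "translation": [-11, -30.8, 0], "twist": [0, 0, 0]}
    - {"fingers": -0.6, "translation": [-11, -30.8, 0], "twist": [0, 0, 0]}
    - {"fingers": -0.6, "translation": [-11, -30.8, 0], "twist": [0, 0, 0]}
    - {"fingers": -0.6, "translation": [-11, -30.8, 0], "twist": [0, 0, 0]}

```text
time_s: 23.35
tcp_pos: [408.9, 226.4, 209.6]
ee_rot: [-3.141, -0.043, 0.001]
ft_force: [1.6, 0.6, 0.4]
grip_width: 0.804
grasp_force: 0.0
```

Request:
apply_moves:
  deltas:
    - {"fingers": -0.6, "translation": [0, 0, 25], "twist": [0, 0, 0]}
    - {"fingers": -0.6, "translation": [0, 0, 25], "twist": [0, 0, 0]}
    - {"fingers": -0.6, "translation": [0, 0, 0], "twist": [0, 0, 0]}
    - {"fingers": -0.6, "translation": [0, 0, 0], "twist": [0, 0, 0]}
    - {"fingers": -0.6, "translation": [0, 0, 0], "twist": [0, 0, 0]}

```text
time_s: 23.77
tcp_pos: [409.7, 225.8, 160.7]
ee_rot: [-3.141, -0.044, -0.0]
ft_force: [0.5, 0.3, 0.3]
grip_width: 0.797
grasp_force: 0.0
```

```bash
python3 pum.py 2>/dev/null
```

```text
[409.68198661 225.75565132 160.65846996] [-3.14058163e+00 -4.43515464e-02 -4.76511748e-05] 0.7971452250963159
[318. 196.] 2417 stem [405.3 228.8  52.7] 118 circ [array([405.2, 228.5]), np.float64(25.8)] tool xy of stem [ -4.3  -3.1 107.9]
```

Request:
apply_moves:
  deltas:
    - {"fingers": -0.6, "translation": [-4.3, -2.9, 30], "twist": [0, 0, 0]}
    - {"fingers": -0.6, "translation": [0, 0, 30], "twist": [0, 0, 0]}
    - {"fingers": -0.6, "translation": [0, 0, 30], "twist": [0, 0, 0]}
    - {"fingers": -0.6, "translation": [0, 0, 20], "twist": [0, 0, 0]}
    - {"fingers": -0.6, "translation": [0, 0, 10], "twist": [0, 0, 0]}
    - {"fingers": -0.6, "translation": [0, 0, 0], "twist": [0, 0, 0]}
    - {"fingers": -0.6, "translation": [0, 0, 0], "twist": [0, 0, 0]}
    - {"fingers": -0.6, "translation": [0, 0, 0], "twist": [0, 0, 0]}

```text
time_s: 24.48
tcp_pos: [405.7, 229.4, 41.5]
ee_rot: [-3.14, -0.046, -0.004]
ft_force: [-0.1, 0.2, 0.5]
grip_width: 0.798
grasp_force: 0.0
```

Request:
apply_moves:
  deltas:
    - {"fingers": -0.6, "translation": [0, 0.5, 8], "twist": [0, 0, 0]}
    - {"fingers": -0.6, "translation": [0, 0, 5], "twist": [0, 0, 0]}
    - {"fingers": -0.6, "translation": [0, 0, 0], "twist": [0, 0, 0]}
    - {"fingers": 1, "translation": [0, 0, 0], "twist": [0, 0, 0]}
    - {"fingers": 1, "translation": [0, 0, 0], "twist": [0, 0, 0]}
    - {"fingers": 1, "translation": [0, 0, 0], "twist": [0, 0, 0]}
    - {"fingers": 1, "translation": [0, 0, 0], "twist": [0, 0, 0]}
    - {"fingers": 1, "translation": [0, 0, 0], "twist": [0, 0, 0]}
  squeeze: 60

```text
time_s: 25.15
tcp_pos: [404.4, 228.3, 27.4]
ee_rot: [3.14, 0.047, 0.0]
ft_force: [-3.5, -2.6, 9.6]
grip_width: 0.571
grasp_force: 60.4
```

Request:
apply_moves:
  deltas:
    - {"fingers": 1, "translation": [0, 0, 0], "twist": [0, 0, 0]}
    - {"fingers": 1, "translation": [0, 0, -10], "twist": [0, 0, 0]}
    - {"fingers": 1, "translation": [0, 0, -20], "twist": [0, 0, 0]}
    - {"fingers": 1, "translation": [0, 0, -30], "twist": [0, 0, 0]}
    - {"fingers": 1, "translation": [0, 0, -30], "twist": [0, 0, 0]}
    - {"fingers": 1, "translation": [0, 0, -30], "twist": [0, 0, 0]}
    - {"fingers": 1, "translation": [0, 0, 0], "twist": [0, 0, 0]}
    - {"fingers": 1, "translation": [0, 0, 0], "twist": [0, 0, 0]}

```text
time_s: 25.82
tcp_pos: [405.4, 228.8, 148.6]
ee_rot: [-3.141, -0.047, -0.006]
ft_force: [0.1, 0.3, -1.6]
grip_width: 0.565
grasp_force: 62.8
```

```bash
python3 heldp.py w10.png; python3 pieces.py w10b.png
```

```text
[404.60140437 228.26396836 147.19927278] [3.14102764e+00 4.64425536e-02 2.06402944e-03] 0.5684842296670493 62.784316590987146
[320. 256.] 8640 [[-17.3, -22.5, -27.1], [10.0, -1.3, -16.1], [26.4, 20.2, 2.3]] stem [  1.4  -0.9 -26.7] 412
[404.09624804 227.99572312 146.36562321] [ 3.14062087e+00  4.66964606e-02 -6.06024447e-04]
bar x [ 534.39591785 -107.38684018   68.82545144]
top nest -1 155 x -43.2..45.3 y -32.3..29.8 z [47.3 57.4 61.8]
top nest 1 239 x -42.7..48.3 y -27.2..30.5 z [47.6 57.9 61.5]
scene nest -1 152 x -20.2..27.0 y -20.3..25.0 z [46.1 56.7 60.6]
scene nest 1 272 x -41.8..47.3 y -18.2..21.9 z [47.1 53.4 55.7]
```

Request:
apply_moves:
  deltas:
    - {"fingers": 1, "translation": [26.1, 27.1, 0], "twist": [0, 0, -0.006]}
    - {"fingers": 1, "translation": [26.1, 27.1, 0], "twist": [0, 0, 0]}
    - {"fingers": 1, "translation": [26.1, 27.1, 0], "twist": [0, 0, 0]}
    - {"fingers": 1, "translation": [26.1, 27.1, 0], "twist": [0, 0, 0]}
    - {"fingers": 1, "translation": [26.1, 27.1, 0], "twist": [0, 0, 0]}
    - {"fingers": 1, "translation": [26.1, 27.1, 0], "twist": [0, 0, 0]}
    - {"fingers": 1, "translation": [26.1, 27.1, 0], "twist": [0, 0, 0]}
    - {"fingers": 1, "translation": [0, 0, 0], "twist": [0, 0, 0]}

```text
time_s: 26.73
tcp_pos: [597.2, 37.4, 144.8]
ee_rot: [3.139, 0.042, -0.001]
ft_force: [-0.8, -1.5, -1.1]
grip_width: 0.569
grasp_force: 62.8
```

Request:
apply_moves:
  deltas:
    - {"fingers": 1, "translation": [0, 0, 0], "twist": [0, 0, 0]}
    - {"fingers": 1, "translation": [0, 0, 0], "twist": [0, 0, 0]}
    - {"fingers": 1, "translation": [0, 0, 0], "twist": [0, 0, 0]}

```text
time_s: 26.98
tcp_pos: [592.8, 46.4, 146.3]
ee_rot: [-3.141, -0.059, 0.002]
ft_force: [-0.1, 1.0, -0.9]
grip_width: 0.565
grasp_force: 62.8
```

```bash
python3 heldp.py w11.png; python3 held.py w11.png
```

```text
[592.89816194  46.46231204 146.54241902] [-3.14082905e+00 -5.94818997e-02  1.06599318e-03] 0.5647580303577895 62.788443204481155
[320. 255.] 8488 [[-18.1, -21.9, -25.4], [9.4, -0.8, -14.4], [25.6, 20.7, 4.1]] stem [  0.7  -0.4 -24.9] 413
[593.05699339  46.28624113 146.77431266] [ 3.14100002e+00  5.92202572e-02 -3.53451129e-04] 0.5647680169145713 62.78750161640346
round_nest1 0.96 [array([607.1,  45.5]), array([78.3, 74.2]), np.float64(2.0)] 20.9
round_nest1 0.9 [array([ 598.7, -106.2]), array([106.2,  76.9]), np.float64(2.1)] 20.8
round_nest1 0.67 [array([ 601.6, -182.9]), array([105.9,  76.9]), np.float64(2.0)] 20.8
long_nest1 0.87 [array([ 596.2, -223.6]), array([100.6,  29.1]), np.float64(18.4)] 20.7
long_nest1 0.61 [array([596. , -30.4]), array([106. ,  78.7]), np.float64(2.0)] 20.8
```

Request:
apply_moves:
  deltas:
    - {"fingers": 1, "translation": [0, 1.5, 20], "twist": [0, 0, 0]}
    - {"fingers": 1, "translation": [0, 0, 30], "twist": [0, 0, 0]}
    - {"fingers": 1, "translation": [0, 0, 30], "twist": [0, 0, 0]}
    - {"fingers": 1, "translation": [0, 0, 0], "twist": [0, 0, 0]}
    - {"fingers": 1, "translation": [0, 0, 0], "twist": [0, 0, 0]}
    - {"fingers": 1, "translation": [0, 0, 0], "twist": [0, 0, 0]}

```text
time_s: 27.68
tcp_pos: [594.5, 44.2, 68.6]
ee_rot: [-3.141, -0.057, -0.003]
ft_force: [0.0, -0.8, -0.1]
grip_width: 0.569
grasp_force: 62.8
```

Request:
apply_moves:
  deltas:
    - {"fingers": 1, "translation": [-0.7, -0.5, 12], "twist": [0, 0, 0]}
    - {"fingers": 1, "translation": [0, 0, 8], "twist": [0, 0, 0]}
    - {"fingers": 1, "translation": [0, 0, 6], "twist": [0, 0, 0]}
    - {"fingers": 1, "translation": [0, 0, 4], "twist": [0, 0, 0]}
    - {"fingers": 1, "translation": [0, 0, 0], "twist": [0, 0, 0]}
    - {"fingers": 1, "translation": [0, 0, 0], "twist": [0, 0, 0]}
    - {"fingers": 1, "translation": [0, 0, 0], "twist": [0, 0, 0]}

```text
time_s: 28.27
tcp_pos: [593.2, 44.2, 37.1]
ee_rot: [-3.141, -0.056, -0.001]
ft_force: [0.5, -0.9, -0.8]
grip_width: 0.571
grasp_force: 62.8
```

Request:
apply_moves:
  deltas:
    - {"fingers": 1, "translation": [0, 0, 1.5], "twist": [0, 0, 0]}
    - {"fingers": 1, "translation": [0, 0, 0], "twist": [0, 0, 0]}
    - {"fingers": -0.5, "translation": [0, 0, 0], "twist": [0, 0, 0]}
    - {"fingers": -0.5, "translation": [0, 0, 0], "twist": [0, 0, 0]}
    - {"fingers": -0.5, "translation": [0, 0, 0], "twist": [0, 0, 0]}
    - {"fingers": -0.5, "translation": [0, 0, 0], "twist": [0, 0, 0]}
    - {"fingers": -0.5, "translation": [0, 0, -15], "twist": [0, 0, 0]}
    - {"fingers": -0.5, "translation": [0, 0, -30], "twist": [0, 0, 0]}

```text
time_s: 28.93
tcp_pos: [590.8, 43.8, 78.5]
ee_rot: [-3.141, -0.056, 0.009]
ft_force: [0.3, -0.4, 0.8]
grip_width: 0.752
grasp_force: 0.0
```

Request:
apply_moves:
  deltas:
    - {"fingers": -0.5, "translation": [0, 0, -40], "twist": [0, 0, 0]}
    - {"fingers": -0.5, "translation": [0, 0, -40], "twist": [0, 0, 0]}
    - {"fingers": -0.5, "translation": [-25.6, 30, 0], "twist": [0, 0, 0]}
    - {"fingers": -0.5, "translation": [-25.6, 30, 0], "twist": [0, 0, 0]}
    - {"fingers": -0.5, "translation": [-25.6, 30, 0], "twist": [0, 0, 0]}
    - {"fingers": -0.5, "translation": [-25.6, 30, 0], "twist": [0, 0, 0]}
    - {"fingers": -0.5, "translation": [-25.6, 30, 0], "twist": [0, 0, 0]}
    - {"fingers": -0.5, "translation": [0, 0, 0], "twist": [0, 0, 0]}

```text
time_s: 29.6
tcp_pos: [466.4, -117.0, 161.0]
ee_rot: [3.138, 0.043, -0.003]
ft_force: [-0.2, 0.0, -0.2]
grip_width: 0.748
grasp_force: 0.0
```

```bash
cat > knob.py <<'E'
from h import *
import sys
s=get_state();im=shot('wrist');P=cloud(im);T=T_of(s)
print(s['tcp_pos'],s['ee_rot'])
m=(P[...,2]>55)&(P[...,0]>465)&(P[...,0]<560)&(abs(P[...,1]+111)<30)&(P[...,2]>72)&(P[...,2]<84)
x=P[m];print('knob',len(x),np.percentile(x,[1,50,99],axis=0).round(1).tolist(),((np.median(x,0)-T[:3,3])@T[:3,:3]).round(1))
E
python3 pieces.py w12.png; python3 knob.py
```

```text
[ 468.49054457 -114.06615385  161.38047142] [ 3.13866861e+00  4.64747644e-02 -7.37284347e-05]
bar x [532.24968254 -30.18982544  68.24788018]
wrist nest -1 3900 x -25.8..16.4 y -21.9..24.4 z [49.1 56.6 60.5]
wrist nest 1 5076 x -45.3..17.3 y -23.2..16.6 z [49.5 54.1 55.7]
wrist nest 2 4256 x -25.0..17.5 y -25.6..18.7 z [48.6 56.8 60.9]
top nest -1 148 x -16.4..48.1 y -26.3..32.2 z [47.8 58.6 65.3]
top nest 1 246 x -42.3..46.9 y -27.8..30.6 z [50.2 59.1 65.2]
top nest 2 174 x -43.6..48.9 y -27.6..30.4 z [45.4 56.4 60.5]
scene nest -1 153 x -19.8..27.2 y -19.6..26.2 z [46.  55.3 61.2]
scene nest 1 275 x -40.9..45.7 y -19.7..20.0 z [47.4 54.6 56.9]
scene nest 2 174 x -17.0..27.9 y -21.2..24.7 z [47.4 55.7 61. ]
[ 471.11343623 -109.52545318  161.24078605] [3.14085438e+00 5.78412286e-02 2.17422789e-03]
knob 926 [[478.9, -124.0, 72.3], [488.9, -110.9, 77.9], [498.0, -98.1, 80.7]] [17.6  2.  83.4]
```

View pics/w12.png

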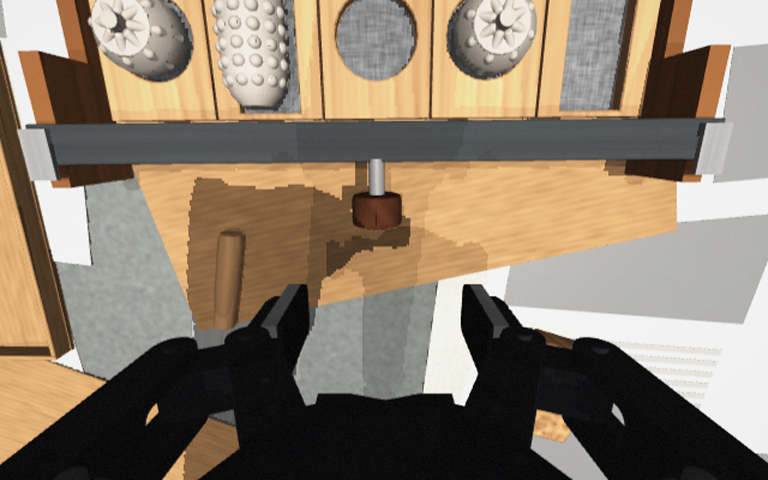

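All three pieces are seated and the carton is empty. The knob is at (314,175), so I'll grip it and push it home.

Request:
apply_moves:
  deltas:
    - {"fingers": -0.5, "translation": [17, 1.5, 0], "twist": [0, 0, 0]}
    - {"fingers": -0.5, "translation": [0, 0, 30], "twist": [0, 0, 0]}
    - {"fingers": -0.5, "translation": [0, 0, 20], "twist": [0, 0, 0]}
    - {"fingers": -0.5, "translation": [0, 0, 0], "twist": [0, 0, 0]}
    - {"fingers": -0.5, "translation": [0, 0, 0], "twist": [0, 0, 0]}
    - {"fingers": -0.5, "translation": [0, 0, 0], "twist": [0, 0, 0]}

```text
time_s: 30.35
tcp_pos: [488.4, -110.5, 111.5]
ee_rot: [-3.141, -0.058, -0.002]
ft_force: [0.1, 0.1, 0.0]
grip_width: 0.751
grasp_force: 0.0
```

Request:
apply_moves:
  deltas:
    - {"fingers": -0.5, "translation": [-0.5, 0.5, 25], "twist": [0, 0, 0]}
    - {"fingers": -0.5, "translation": [0, 0, 20], "twist": [0, 0, 0]}
    - {"fingers": -0.5, "translation": [0, 0, 2], "twist": [0, 0, 0]}
    - {"fingers": -0.5, "translation": [0, 0, 0], "twist": [0, 0, 0]}
    - {"fingers": -0.5, "translation": [0, 0, 0], "twist": [0, 0, 0]}

```text
time_s: 30.77
tcp_pos: [488.0, -111.7, 64.9]
ee_rot: [3.141, 0.057, 0.003]
ft_force: [0.9, 0.1, 0.7]
grip_width: 0.753
grasp_force: 0.0
```

Request:
apply_moves:
  deltas:
    - {"fingers": 1, "translation": [0, 0, 0], "twist": [0, 0, 0]}
    - {"fingers": 1, "translation": [0, 0, 0], "twist": [0, 0, 0]}
    - {"fingers": 1, "translation": [0, 0, 0], "twist": [0, 0, 0]}
    - {"fingers": 1, "translation": [0, 0, 0], "twist": [0, 0, 0]}
    - {"fingers": 1, "translation": [0, 0, 0], "twist": [0, 0, 0]}
    - {"fingers": 1, "translation": [0, 0, 0], "twist": [0, 0, 0]}
  squeeze: 50

```text
time_s: 31.27
tcp_pos: [487.6, -111.6, 64.6]
ee_rot: [3.141, 0.056, 0.002]
ft_force: [-2.3, 1.5, 9.5]
grip_width: 0.355
grasp_force: 48.6
```

Request:
apply_moves:
  deltas:
    - {"fingers": 1, "translation": [6, 0, 0], "twist": [0, 0, 0]}
    - {"fingers": 1, "translation": [6, 0, 0], "twist": [0, 0, 0]}
    - {"fingers": 1, "translation": [6, 0, 0], "twist": [0, 0, 0]}
    - {"fingers": 1, "translation": [6, 0, 0], "twist": [0, 0, 0]}
    - {"fingers": 1, "translation": [0, 0, 0], "twist": [0, 0, 0]}
    - {"fingers": 1, "translation": [0, 0, 0], "twist": [0, 0, 0]}

```text
time_s: 31.77
tcp_pos: [512.6, -110.7, 64.7]
ee_rot: [3.141, 0.057, 0.005]
ft_force: [0.3, -0.6, 5.7]
grip_width: 0.36
grasp_force: 50.1
```

Request:
apply_moves:
  deltas:
    - {"fingers": 1, "translation": [5, 0, 0], "twist": [0, 0, 0]}
    - {"fingers": 1, "translation": [5, 0, 0], "twist": [0, 0, 0]}
    - {"fingers": 1, "translation": [5, 0, 0], "twist": [0, 0, 0]}
    - {"fingers": 1, "translation": [4, 0, 0], "twist": [0, 0, 0]}
    - {"fingers": 1, "translation": [3, 0, 0], "twist": [0, 0, 0]}
    - {"fingers": 1, "translation": [0, 0, 0], "twist": [0, 0, 0]}
    - {"fingers": 1, "translation": [0, 0, 0], "twist": [0, 0, 0]}
    - {"fingers": 1, "translation": [0, 0, 0], "twist": [0, 0, 0]}

```text
time_s: 32.43
tcp_pos: [532.7, -110.0, 64.6]
ee_rot: [3.141, 0.056, -0.001]
ft_force: [-6.8, 2.1, 16.1]
grip_width: 0.356
grasp_force: 51.4
```

Request:
apply_moves:
  deltas:
    - {"fingers": -0.6, "translation": [0, 0, 0], "twist": [0, 0, 0]}
    - {"fingers": -0.6, "translation": [0, 0, 0], "twist": [0, 0, 0]}
    - {"fingers": -0.6, "translation": [0, 0, 0], "twist": [0, 0, 0]}
    - {"fingers": -0.6, "translation": [0, 0, 0], "twist": [0, 0, 0]}
    - {"fingers": -0.6, "translation": [0, 0, -20], "twist": [0, 0, 0]}
    - {"fingers": -0.6, "translation": [0, 0, -40], "twist": [0, 0, 0]}
    - {"fingers": -0.6, "translation": [0, 0, -40], "twist": [0, 0, 0]}
    - {"fingers": -0.6, "translation": [0, 0, -40], "twist": [0, 0, 0]}

```text
time_s: 33.1
tcp_pos: [532.4, -109.9, 204.7]
ee_rot: [-3.141, -0.057, 0.002]
ft_force: [1.0, -0.2, 0.3]
grip_width: 0.8
grasp_force: 0.0
```

Request:
apply_moves:
  deltas:
    - {"fingers": -0.6, "translation": [-20, 0, -35], "twist": [0, 0, 0]}
    - {"fingers": -0.6, "translation": [-20, 0, -35], "twist": [0, 0, 0]}
    - {"fingers": -0.6, "translation": [-20, 0, -20], "twist": [0, 0, 0]}
    - {"fingers": -0.6, "translation": [0, 0, 0], "twist": [0, 0, 0]}
    - {"fingers": -0.6, "translation": [0, 0, 0], "twist": [0, 0, 0]}
    - {"fingers": -0.6, "translation": [0, 0, 0], "twist": [0, 0, 0]}

```text
time_s: 33.6
tcp_pos: [472.9, -112.4, 292.7]
ee_rot: [3.141, 0.056, -0.001]
ft_force: [0.9, -0.6, -0.4]
grip_width: 0.804
grasp_force: 0.0
```

```bash
python3 pieces.py w13.png; python3 - <<'E'
from h import *
im=shot('wrist');P=cloud(im)
m=(P[...,2]>62)&(P[...,2]<72)&(P[...,0]>510)&(P[...,0]<620)&(abs(P[...,1]+107)<150)
print(np.median(P[m],0))
m=(P[...,2]>72)&(P[...,2]<84)&(P[...,0]>465)&(P[...,0]<560)&(abs(P[...,1]+111)<30);print('knob',np.percentile(P[m],[1,50,99],axis=0).round(1).tolist())
E
```

```text
[ 472.89769632 -112.2206768   292.16896354] [-3.14044883e+00 -5.63533092e-02  2.24030996e-03]
bar x [576.68693718 -43.34595907  68.96760852]
wrist nest -2 1462 x -36.3..-12.2 y -33.4..33.3 z [67.8 69.2 69.8]
wrist nest -1 2521 x -36.3..20.7 y -32.6..32.8 z [66.9 68.9 69.8]
wrist nest 0 1522 x -48.2..-13.2 y -33.5..33.1 z [67.9 69.3 69.9]
wrist nest 1 3287 x -44.7..41.0 y -32.3..32.4 z [52.2 68.9 69.8]
wrist nest 2 2575 x -36.4..21.6 y -32.8..32.7 z [66.9 69.  69.8]
top nest 0 112 x -47.9..47.6 y -32.6..33.9 z [68.  73.5 74.3]
top nest 1 274 x -43.4..46.3 y -32.4..31.5 z [52.6 72.2 74.1]
top nest 2 233 x -43.5..46.2 y -33.1..33.5 z [58.4 73.2 74.9]
scene nest -2 104 x -34.0..-9.2 y -32.0..32.1 z [67.3 70.6 71.5]
scene nest -1 257 x -32.6..26.2 y -28.2..32.0 z [53.3 70.1 71.3]
scene nest 0 131 x -48.5..-7.9 y -32.7..32.3 z [67.4 71.4 73. ]
scene nest 1 338 x -33.4..46.4 y -31.7..31.9 z [51.2 69.5 71. ]
scene nest 2 304 x -33.7..26.8 y -32.6..31.3 z [53.3 69.8 71.9]
[ 573.94314893 -107.84897401   67.94876537]
knob [[523.5, -122.1, 72.3], [533.0, -109.4, 78.0], [542.4, -95.9, 80.8]]
```

View pics/w13.png

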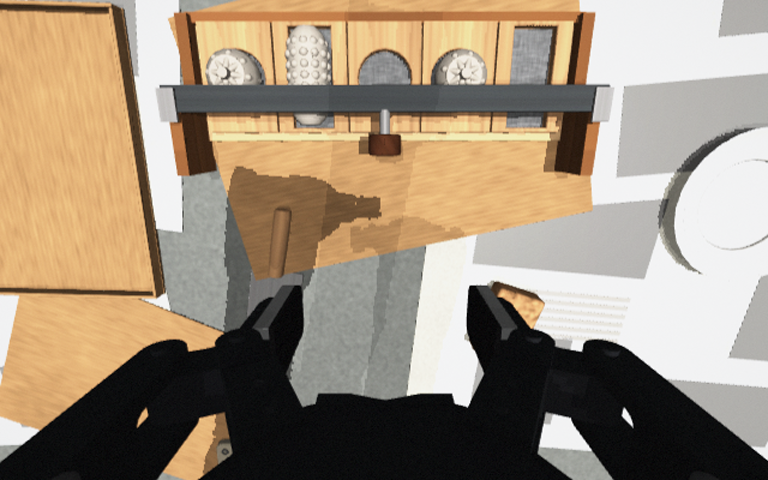

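The bar is home over all three seated pieces and the knob is back where it started (x = 533 mm). The robot touches nothing, so I'm handing in.

```bash
python3 -c "
from plant import *
print(hand_in())"
```

```text
the job is handed in; nothing more can be done
None
```

The job is handed in: I pulled the keeper out, seated the cob and both pumpkins in nests of their own shape, and pushed the knob home with the bar over them; hand-in gave no verdict.

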